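# Put the shaving shelf in order: bottle into its vee rest, brushes into the mug

## Task

Put the shelf in order after shaving. Roll the blue glass bottle along its wooden rack, without lifting it up off the rack, until it drops into the vee groove; when it lies centred and still, swing the steel clamp bar down until it rests on the bottle. Stand every toothbrush and razor that lies on the shelf in the steel mug, handle down and head up, and leave the comb and the jar where they are.

Things in the scene. Friction and masses are not known exactly. Their poses are not given: they have to be found in the camera images.
- rack: Fixed wooden bottle rack, 100 x 265 mm; origin on the shelf under the bottom line of its vee. Own frame: level deck, top z = 32 mm, from y = -180 to -24 mm (kerb, 6 mm higher, to y = -188); then a 90 degree vee along x: near lip at y = -24, z = 32 mm, bottom at y = 0, z = 8 mm, far side up to a backstop at y = 40, z = 48 mm, then a sill (z 40) to y = 70. The bottle rolls towards +y.
- vee (a point): On the rack at x = 0, y = 0, z = 44.8 mm: where the middle of the bottle lies when it is seated and centred in the vee (its axis along rack x).
- bottle: Cobalt blue glass bottle lying on the rack deck, 280 g. Body a cylinder 52 mm in diameter and 120 mm long, then a neck and a black cap 28 mm in diameter; 162 mm long over all, from x = -60 to +102 mm. Origin on the axis at the middle of the body, x along the axis towards the cap; y and z turn as it rolls. It rolls freely; the axis is 58 mm above the shelf while it lies on the deck.
- clamp (a joint): Hinge of the steel clamp bar, rad: 0 = bar level over the vee, about 1.57 = standing straight up beyond the vee (at the rack's +y side), 1.9 = fully open. It stays where it is left (friction; about 1 to 2 N at its tip moves it). Resting on the seated bottle it reads about 0.03; it starts open.
- clamp_hinge (a point): On the clamp's hinge axis, which runs along rack x: rack x = 0, y = +60, z = 74 mm. The bar is 30 mm wide (along x), 10 mm thick, 125 mm long from the axis; at joint value a it runs from here along rack direction (y, z) = (-cos a, sin a). Two 10 mm thick hinge lugs at rack x = +-24 mm reach z = 83 mm.
- clamp_tip (a point): On the clamp bar's centre line, 110 mm from the hinge axis.
- mug: Stainless steel shaving mug, fixed upright in its chrome foot ring. 98 mm in diameter at the rim (90 mm inside), 100 mm tall, inner floor 6 mm above the shelf, small handle on its -y side. Origin at the centre of its underside.
- mug_rim (a point): Centre of the mug's mouth, 100 mm above the shelf.
- mat: Fixed thin rubber drying mat, 190 x 340 mm, 4 mm thick, on which the brushes and razor lie side by side, heads away from the robot. Origin at the centre of its underside.
- comb: Tortoiseshell-brown plastic comb, 165 x 41 x 6 mm, lying flat; leave alone. Origin under its middle.
- jar: White cream jar with metal cap, 70 mm in diameter, 55 mm tall; leave alone. Origin under its middle.
- brush1: White toothbrush, head 14 mm wide; 170 mm long, 30 g; handle 16 x 16 mm square, from the foot at x = -85 mm to x = +45 mm, head end at x = +85 mm. Origin under its middle, x along it from foot to head, z up (8 mm above the underside is its mid-height). May be absent.
- brush1_foot (a point): Centre of the end face of that handle's foot (x = -85 mm).
- brush2: White toothbrush, head 14 mm wide; 170 mm long, 30 g; handle 16 x 16 mm square, from the foot at x = -85 mm to x = +45 mm, head end at x = +85 mm. Origin under its middle, x along it from foot to head, z up (8 mm above the underside is its mid-height). May be absent.
- brush2_foot (a point): Centre of the end face of that handle's foot (x = -85 mm).
- brush3: White toothbrush, head 14 mm wide; 170 mm long, 30 g; handle 16 x 16 mm square, from the foot at x = -85 mm to x = +45 mm, head end at x = +85 mm. Origin under its middle, x along it from foot to head, z up (8 mm above the underside is its mid-height). May be absent.
- brush3_foot (a point): Centre of the end face of that handle's foot (x = -85 mm).
- razor: Razor with black handle and steel T-shaped head 36 mm wide; 170 mm long, 30 g; handle 16 x 16 mm square, from the foot at x = -85 mm to x = +45 mm, head end at x = +85 mm. Origin under its middle, x along it from foot to head, z up (8 mm above the underside is its mid-height). May be absent.
- razor_foot (a point): Centre of the end face of that handle's foot (x = -85 mm).
There are look-alikes about, which are no part of the job. Of the things like the bottle, leave any that is turquoise; of the rest the smaller one is meant. Leave any green or pink look-alike of the brush3 alone.

How it is judged:
On the way, in this order (a step that is already met when the one before it is completed fails the run):
1. the bottle lies centred and still in the vee, the clamp bar still up (distance between bottle and vee below 0.032 m and y of bottle in the frame of rack between -0.004 and 0.004 m and z of bottle in the frame of rack between 0.04 and 0.049 m and angle between the x axis of bottle and the x axis of rack, either way round below 0.06 rad and value of joint clamp above 0.6 rad and linear speed of bottle below 0.03 m/s), for 0.3 s.
2. the clamp bar is down on the seated bottle (distance between bottle and vee below 0.032 m and y of bottle in the frame of rack between -0.004 and 0.004 m and z of bottle in the frame of rack between 0.04 and 0.049 m and angle between the x axis of bottle and the x axis of rack, either way round below 0.06 rad and value of joint clamp below 0.1 rad), for 0.2 s.
At the end, for the whole second after the job is handed in: Bottle within 4 mm of the vee's centre line and 30 mm endways, parallel within 0.06 rad, clamp below 0.1 rad; every brush and razor present stands in the mug head up, foot inside and less than 45 mm above the shelf, leaning less than 0.8 rad; all at rest (all of step 2 and linear speed of each of bottle, brush1, brush2, brush3, razor below 0.03 m/s and horizontal distance between each of brush1_foot, brush2_foot, brush3_foot, razor_foot and mug below 0.05 m and z of brush1_foot in the frame of mug between 0 and 0.045 m and angle between each of brush1, brush2, brush3, razor's own x axis and vertical below 0.8 rad and z of brush2_foot in the frame of mug between 0 and 0.045 m and z of brush3_foot in the frame of mug between 0 and 0.045 m and z of razor_foot in the frame of mug between 0 and 0.045 m); the robot touches nothing.
It fails at once if the bottle is lifted more than 20 mm off the rack's deck (z of bottle in the frame of rack above 0.078 m).
It fails at once if the bottle falls off the rack (height (world z) of bottle below 0.03 m).
It fails at once if the comb is moved more than 30 mm (distance of comb from where it was at the start of the episode above 0.03 m).
It fails at once if the jar is moved more than 30 mm (distance of jar from where it was at the start of the episode above 0.03 m).
Of brush1, brush2, brush3, razor only 3 to 4 are there at a start; the rules pass over those that are not, and their reading is None.
At some moment in a run one of brush1, brush2, brush3, razor may be knocked a few centimetres aside while the robot is not near it.
Once in a run the grip may slacken for a moment while it holds something.
It also fails if it takes over 210 s, if anything falls off the work surface, if the arm or the gripper's body presses on something with over 40 N, if the wrist force passes 120 N, or if a joint passes its speed limit or range.

## Robot

A 6-joint arm with a two-finger parallel gripper is mounted at the origin on the work surface. World frame = base frame: x ahead of the robot, y to its left, z up, the work surface at z = 0. Lengths are in m, angles in rad, forces in N, time in s.
With the tool pointing down it reaches from about 0.35 to 0.775 m from the base axis. Payload 5.5 kg.
Tool frame: the origin (TCP) lies midway between the tips of the shut fingers; the grasp point (between the pads) lies 19 mm behind it; z points along the fingers, x is the direction in which the jaws open and shut, and the axes are right-handed (so a half turn about z gives the same grasp; the last joint's range is limited). The gripper opens to 85 mm and grips with 20 to 120 N. Pads are 22 mm wide; open, the fingers measure 114 mm over their backs; the gripper's body (76 mm by 85 mm) begins 54 mm behind the grasp point. The pads swing forward as they close: fully open they stand 13 mm farther back than shut.
Start: joints at [-1.36, 0.313, 0.046, 1.304, 0, 1.431], TCP at [0.198, -0.54, 0.231] pointing down, gripper open.
Joint ranges: [-2.76, 2.76], [-0.86, 1.69], [-1.03, 1.26], [-2.2, 2.34], [-1.47, 1.5], [-3.14, 3.14]. Speed limits (rad/s): [2.57, 2.57, 3.14, 3.14, 3.14, 3.14].

## Interface

Orientations are given as a unit quaternion [w, x, y, z].
In Python, from workcell import env gives the robot as it stands.
- The arm moves only by the tool servo_tool, never from a script. Its argument "targets" is a list of rows, each an object with "xyz": the shift along the tool's x, y, z in m, a list of three; "twist": the turn, a rotation vector about the tool's x, y, z in rad, a list of three; "jaw": the opening, from 0 (shut) to 1 (fully open). A call has 1 to 12 rows; each row is the pose to reach, as a shift and turn from the pose commanded when the call began, along the tool's axes at that moment; what a row does not reach only later rows make up. A row lasts 1/12 s, in which the tool goes at most 41.7 mm and 7.16 degrees, less where a joint would pass 70% of its speed; a pose out of reach is approached as far as the arm can. A call with a gripper value outside its range is refused whole. The fingers move at their own pace and stop on an object; "squeeze" is the grip in N (left out, the last holds). Time passes only in rows, so rows that repeat a pose let the fingers close. It gives the time, the measured TCP pose, the force and the opening at its end, in the units of the state.
- env.get_state(): the state, without advancing time (a new reading comes with each control period).
- env.read_camera(name): name is "scene" or "side" or "wrist"; returns a dict with "color" (400x640x3 uint8, red, green, blue), "depth" (400x640 float32, m along the optical axis (not along the pixel's ray), 0 where there is no reading), "fx", "fy", "cx", "cy" (pixels), "eye" and "attitude" of the camera in the world. Camera axes: x right, y down, z forward; pixel columns grow to the right and rows downward; lengths in m; the calibration is good to about 2 mm. A picture is of the moment at which its call begins.
- env.hand_in(): hands the job in, once; it reports no verdict.
The state is a dict: "clock": time; "joint_pos": joint angles; "qvel": joint speeds; "tau": joint torques, N m; "tcp_pos": TCP position; "orientation": TCP orientation; "wrist_force": force on the tool from outside, world axes, zero at the start; "ft_torque": the same for the moment, N m; "finger_gap": finger opening in m.
Only numpy, scipy, OpenCV 4.12 (cv2) and the standard library are available. Lean on these libraries where they do the work, as an engineer would, in place of code of your own. Each camera call takes 0.05 s, during which the arm holds its last target. There are 200 camera calls.

## Working session

There is one attempt and no reset: what is moved stays moved. The work goes in short steps, Python scripts to look and compute and a tool call to move; the robot and the scene stay as the last step left them, time stands still between calls to the robot, and variables do not carry over. Pictures are saved under pics/ and viewed, about 12 in all and at most 16, crops included, and the job is handed in when it is done.

Besides the shell and the picture viewer there is one more tool, called after "Request:" as name(argument=value, ...), one argument or row to a line, values as JSON. servo_tool: Moves the arm, as the interface text tells. Its arguments: {"type":"object","properties":{"targets":{"type":"array","items":{"type":"object","properties":{"xyz":{"type":"array","items":{"type":"number"}},"twist":{"type":"array","items":{"type":"number"}},"jaw":{"type":"number"}}}},"squeeze":{"type":"number"}},"required":["targets"]}

```bash
ls; mkdir -p pics; cat > h.py <<'E'
import numpy as np, cv2
from scipy.spatial.transform import Rotation as R
from workcell import env
def rot(q): q=np.array(q,float); return (q if q.shape==(3,3) else R.from_quat(q[[1,2,3,0]]).as_matrix())
def cam(n,fn=None):
    c=env.read_camera(n)
    if fn: cv2.imwrite('pics/'+fn,c['color'][:,:,::-1])
    np.savez('/tmp/'+n+'.npz',**{k:np.array(v) for k,v in c.items()})
    return c
def load(n): return dict(np.load('/tmp/'+n+'.npz'))
def cloud(c):
    d=c['depth']; v,u=np.mgrid[:d.shape[0],:d.shape[1]]
    p=np.stack([(u-c['cx'])/c['fx']*d,(v-c['cy'])/c['fy']*d,d],-1)
    P=p@rot(c['attitude']).T+np.array(c['eye']); P[d==0]=np.nan; return P
def ray(c,u,v,z):
    d=rot(c['attitude'])@np.array([(u-c['cx'])/c['fx'],(v-c['cy'])/c['fy'],1]); e=np.array(c['eye'])
    return e+d*(z-e[2])/d[2]
def px(c,p):
    q=rot(c['attitude']).T@(np.array(p)-np.array(c['eye'])); return c['fx']*q[0]/q[2]+c['cx'],c['fy']*q[1]/q[2]+c['cy']
def delta(xyz,Rg=None):
    s=env.get_state(); R0=rot(s['orientation']); out=R0.T@(np.array(xyz)-s['tcp_pos'])
    tw=R.from_matrix(R0.T@Rg).as_rotvec() if Rg is not None else None
    return out.round(4),(tw.round(3) if tw is not None else None)
E
python3 - <<'E'
from h import *
s=env.get_state(); print({k:np.round(v,3).tolist() for k,v in s.items()})
a=cam('scene','s1.png'); b=cam('side','d1.png')
for c in (a,b): print(c['eye'],c['attitude'],c['fx'],c['cx'])
E
```

```text
pics
{'clock': 0.0, 'joint_pos': [-1.36, 0.314, 0.045, 1.304, -0.0, 1.431], 'qvel': [-0.0, 0.0, -0.001, 0.001, -0.001, 0.0], 'tau': [0.002, -48.063, 29.853, 0.02, 0.0, -0.0], 'tcp_pos': [0.197, -0.54, 0.23], 'orientation': [-0.001, 0.82, -0.573, -0.001], 'wrist_force': [0.192, 0.033, -0.192], 'ft_torque': [-0.018, 0.03, 0.06], 'finger_gap': 0.085}
[ 0.97901142 -0.67107113  1.17919888] [-0.29961979  0.8959367   0.3094167  -0.10856661] 467.7083315359034 323.3318523970182
[-0.21525799  0.7239759   0.77200202] [ 0.1675097  -0.29790256  0.82850317 -0.44359561] 412.4635595974539 323.4095219841588
```

View pics/s1.png

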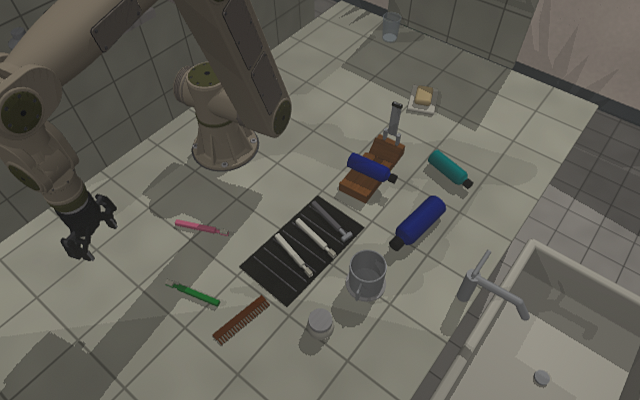

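View pics/d1.png

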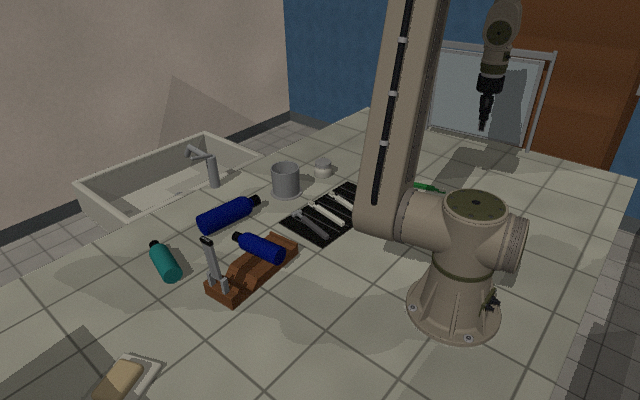

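Candidates: for the bottle, blue on the rack (372,168, small), blue large (417,223) and turquoise (450,168), so I choose the one on the rack. For the brushes: white (293,255), white (315,238) and a razor (332,220) on the mat. The pink (203,226) and green (195,293) ones are to be left alone.

```bash
cat > m1.py <<'E'
from h import *
c=load('scene'); P=cloud(c); im=c['color']; hsv=cv2.cvtColor(im,cv2.COLOR_RGB2HSV)
cv2.imwrite('pics/s1c.png',cv2.resize(im[90:320,220:480,::-1],None,fx=3,fy=2.6,interpolation=cv2.INTER_CUBIC))
def blob(m,name,amin=30):
    n,l,st,ce=cv2.connectedComponentsWithStats(m.astype(np.uint8))
    for i in range(1,n):
        if st[i,4]<amin: continue
        p=P[l==i]; p=p[np.isfinite(p[:,0])]
        med=np.median(p,0); q=p[:,:2]-p[:,:2].mean(0); w,V=np.linalg.eigh(q.T@q); d=V[:,1]; t=q@d; t2=q@V[:,0]
        print(name,st[i],'px',ce[i].round(),'med',med.round(3),'mean',p.mean(0).round(3),'dir',d.round(3),'ang',round(np.arctan2(d[1],d[0]),3),'ext',np.percentile(t,[1,99]).round(3),np.percentile(t2,[1,99]).round(3),'z',np.percentile(p[:,2],[2,50,98]).round(3))
u,v=np.meshgrid(np.arange(640),np.arange(400))
H,S,V=[hsv[...,i].astype(int) for i in range(3)]
blob((H>105)&(H<135)&(S>150)&(u>300)&(v<270),'blue')
blob((H<20)&(S>90)&(u>320)&(v>130)&(v<210)&(u<420),'rack')
reg=(u>235)&(u<365)&(v>195)&(v<308)
blob(reg&(P[...,2]>0.009)&(P[...,2]<.04),'onmat')
blob(reg&(V<60),'mat',200)
blob((np.abs(P[...,2]-.1)<.012)&(u>335)&(u<395)&(v>240)&(v<310),'mugrim')
blob((P[...,2]>0.06)&(u>380)&(u<405)&(v>95)&(v<150),'clamp')
E
python3 m1.py
```

```text
blue [348 153  42  24 313] px [371. 165.] med [0.49  0.176 0.081] mean [0.488 0.176 0.081] dir [-0.997 -0.075] ang -3.066 ext [-0.06   0.074] [-0.015  0.015] z [0.069 0.081 0.087]
blue [397 196  48  41 789] px [422. 215.] med [0.709 0.118 0.064] mean [0.708 0.12  0.063] dir [0.124 0.992] ang 1.446 ext [-0.077  0.08 ] [-0.023  0.027] z [0.052 0.064 0.069]
rack [363 134  42  37 777] px [385. 151.] med [0.468 0.297 0.031] mean [0.467 0.293 0.029] dir [-0.974 -0.226] ang -2.913 ext [-0.05   0.054] [-0.053  0.057] z [0.006 0.031 0.048]
rack [339 170  42  33 802] px [358. 186.] med [0.483 0.118 0.031] mean [0.482 0.12  0.028] dir [-0.953 -0.304] ang -2.833 ext [-0.054  0.056] [-0.05   0.038] z [0.003 0.031 0.039]
onmat [311 200  42  41 326] px [331. 220.] med [ 0.491 -0.032  0.019] mean [ 0.49  -0.032  0.018] dir [-0.977  0.214] ang 2.926 ext [-0.079  0.089] [-0.016  0.017] z [0.01  0.019 0.024]
onmat [296 218  40  41 301] px [315. 236.] med [ 0.488 -0.107  0.019] mean [ 0.488 -0.108  0.018] dir [-0.986  0.165] ang 2.976 ext [-0.084  0.081] [-0.01   0.008] z [0.01  0.019 0.025]
onmat [275 
[... 401 characters left out ...]
 med [ 0.674 -0.175  0.026] mean [ 0.672 -0.173  0.025] dir [-0.918  0.396] ang 2.734 ext [-0.017  0.021] [-0.002  0.002] z [0.011 0.026 0.039]
mat [ 240  196  124  111 5212] px [299. 252.] med [ 0.481 -0.174  0.004] mean [ 0.48  -0.166  0.004] dir [0.051 0.999] ang 1.519 ext [-0.149  0.183] [-0.09   0.096] z [-0.001  0.004  0.01 ]
mugrim [350 249  37  35 292] px [368. 266.] med [ 0.688 -0.128  0.098] mean [ 0.688 -0.131  0.097] dir [-0.452  0.892] ang 2.04 ext [-0.049  0.048] [-0.047  0.047] z [0.088 0.098 0.103]
clamp [383 101  20  41 378] px [394. 120.] med [0.461 0.338 0.13 ] mean [0.461 0.338 0.131] dir [-0.993 -0.12 ] ang -3.022 ext [-0.027  0.028] [-0.013  0.009] z [0.063 0.13  0.199]
```

View pics/s1c.png

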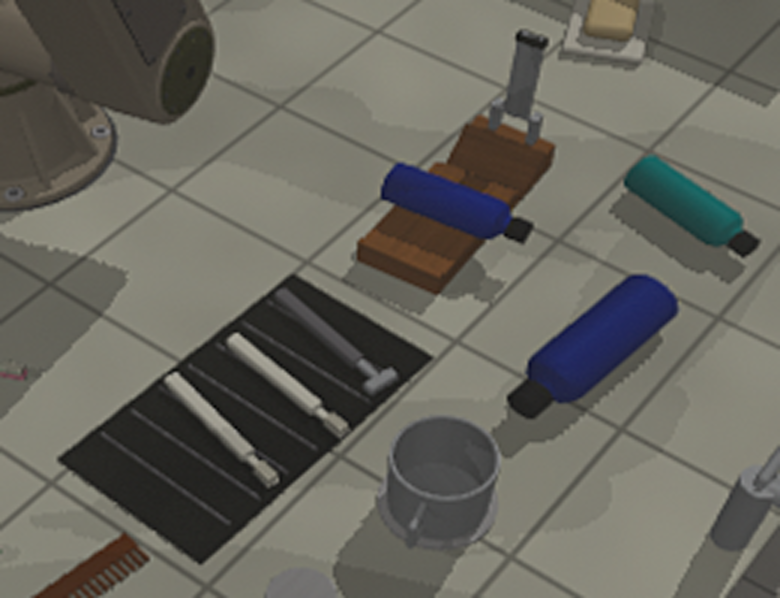

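```bash
cat > m2.py <<'E'
from h import *
c=load('scene'); P=cloud(c); im=c['color']; hsv=cv2.cvtColor(im,cv2.COLOR_RGB2HSV)
H,S,V=[hsv[...,i].astype(int) for i in range(3)]
u,v=np.meshgrid(np.arange(640),np.arange(400))
m=(H<20)&(S>90)&(u>320)&(v>130)&(v<210)&(u<420)
p=P[m]; p=p[np.isfinite(p[:,0])&(p[:,2]>.01)]
r=cv2.minAreaRect(p[:,:2].astype(np.float32)*1000); print(r, cv2.boxPoints(r).round())
k=p[(p[:,2]>.035)]; far=k[k[:,1]>.25]; print('backstop/sill pts',far.mean(0),'kerb',k[k[:,1]<.2].mean(0))
q=P[(P[...,2]>0.085)&(u>380)&(u<405)&(v>95)&(v<150)]; 
for z in (.09,.11,.13,.15,.17,.19):
    s=q[abs(q[:,2]-z)<.008]; print(z,len(s),s.mean(0).round(3) if len(s) else '')
E
python3 m2.py
```

```text
((469.33270263671875, 217.06396484375), (102.14089965820312, 264.5325622558594), 4.674600601196289) [[408. 345.]
 [429.  81.]
 [531.  89.]
 [509. 353.]]
backstop/sill pts [0.46316933 0.31859498 0.04102036] kerb [0.48074634 0.11263458 0.03721783]
0.09 30 [0.459 0.335 0.09 ]
0.11 38 [0.46  0.337 0.108]
0.13 33 [0.46  0.337 0.13 ]
0.15 34 [0.461 0.338 0.15 ]
0.17 41 [0.46  0.34  0.169]
0.19 51 [0.46  0.342 0.192]
```

```bash
cat >> h.py <<'E'
def down(a): return np.array([[np.cos(a),np.sin(a),0],[np.sin(a),-np.cos(a),0],[0,0,-1]])
YR=0.0816; VEE=np.array([.4648,.2775,0]); RR=np.array([[np.cos(YR),-np.sin(YR),0],[np.sin(YR),np.cos(YR),0],[0,0,1]])
def w2r(p): return (np.array(p)-VEE)@RR
def r2w(p): return VEE+RR@np.array(p,float)
E
python3 - <<'E'
from h import *
c=load('scene'); P=cloud(c); hsv=cv2.cvtColor(c['color'],cv2.COLOR_RGB2HSV); H,S,V=[hsv[...,i].astype(int) for i in range(3)]
m=(H>105)&(H<135)&(S>150); m[:140]=0; m[190:]=0; m[:,:345]=0; m[:,395:]=0
p=w2r(P[m]); p=p[np.isfinite(p[:,0])]
from scipy.optimize import least_squares
# cylinder of radius 26 at z=.058, axis y = a+b*x
f=least_squares(lambda t: np.hypot(p[:,1]-t[0]-t[1]*p[:,0],p[:,2]-.058)-.026,[ -.1,0],loss='soft_l1',f_scale=.003); print(f.x,abs(f.fun).mean(),p[:,0].min(),p[:,0].max())
d=c['depth']; k=(V<45)&(np.abs(np.arange(640)[None]-392)<10)&(np.abs(np.arange(400)[:,None]-178)<9); q=w2r(P[k]);print('cap',len(q),np.nanpercentile(q,[5,50,95],axis=0).round(3))
t=r2w([0.012,f.x[0]-.026-.011-.022,.15]); print(t,delta(t,down(YR)))
E
```

```text
[-0.09706199  0.05562012] 0.0025981736736564102 -0.06183179961561415 0.0771416428463254
cap 56 [[ 0.081 -0.111  0.056]
 [ 0.09  -0.103  0.068]
 [ 0.099 -0.092  0.073]]
[0.4894806  0.12293541 0.15      ] (array([-0.5217, -0.5018,  0.0815]), array([-1.000e-03,  1.000e-03, -1.302e+00]))
```

Request:
servo_tool(
  targets=[
    {"xyz": [-0.52,-0.5,0.08],"twist": [0,0,-1.3],"jaw": 0.6},
    {"xyz": [-0.52,-0.5,0.08],"twist": [0,0,-1.3],"jaw": 0.6},
    {"xyz": [-0.52,-0.5,0.08],"twist": [0,0,-1.3],"jaw": 0.6},
    {"xyz": [-0.52,-0.5,0.08],"twist": [0,0,-1.3],"jaw": 0.6},
    {"xyz": [-0.52,-0.5,0.08],"twist": [0,0,-1.3],"jaw": 0.6},
    {"xyz": [-0.52,-0.5,0.08],"twist": [0,0,-1.3],"jaw": 0.6},
    {"xyz": [-0.52,-0.5,0.08],"twist": [0,0,-1.3],"jaw": 0.6},
    {"xyz": [-0.52,-0.5,0.08],"twist": [0,0,-1.3],"jaw": 0.6},
    {"xyz": [-0.52,-0.5,0.08],"twist": [0,0,-1.3],"jaw": 0.6},
    {"xyz": [-0.52,-0.5,0.08],"twist": [0,0,-1.3],"jaw": 0.6},
    {"xyz": [-0.52,-0.5,0.08],"twist": [0,0,-1.3],"jaw": 0.6},
    {"xyz": [-0.52,-0.5,0.08],"twist": [0,0,-1.3],"jaw": 0.6},
  ],
)

```text
clock: 1.1
tcp_pos: [0.3981, -0.0832, 0.1759]
orientation: [0.0, 0.999, 0.041, 0.0]
wrist_force: [1.0, -0.9, -0.3]
finger_gap: 0.0513
```

```bash
python3 - <<'E'
from h import *
s=env.get_state(); print(s['clock'],s['tcp_pos'],s['finger_gap'])
print(delta(r2w([0.005,-.097-.059,.15]),down(YR)))
E
```

```text
1.1 [ 0.39805044 -0.08320218  0.17592956] 0.051317582792707594
(array([ 0.101 , -0.198 ,  0.0259]), array([ 0., -0.,  0.]))
```

Request:
servo_tool(
  targets=[
    {"xyz": [0.101,-0.198,0.026]},
    {"xyz": [0.101,-0.198,0.026]},
    {"xyz": [0.101,-0.198,0.026]},
    {"xyz": [0.101,-0.198,0.026]},
    {"xyz": [0.101,-0.198,0.026]},
    {"xyz": [0.101,-0.198,0.026]},
    {"xyz": [0.101,-0.198,0.026]},
    {"xyz": [0.101,-0.198,0.026]},
  ],
)

```text
schema error: expected keys xyz, twist, jaw
```

```bash
python3 - <<'E'
from h import *
s=env.get_state(); print(s['clock'],s['tcp_pos'],s['finger_gap'],s['wrist_force'])
c=cam('wrist','w1.png'); P=cloud(c); print(c['eye'])
hsv=cv2.cvtColor(c['color'],cv2.COLOR_RGB2HSV); H,S,V=[hsv[...,i].astype(int) for i in range(3)]
m=(H>105)&(H<135)&(S>150); p=w2r(P[m]); p=p[np.isfinite(p[:,0])&(p[:,2]<.1)]; print(len(p),np.percentile(p,[1,50,99],axis=0).round(3))
for x in (-.05,-.02,.01,.04): 
    q=p[(abs(p[:,0]-x)<.01)&(p[:,2]>.082)]; print(x,len(q),q.mean(0))
E
```

```text
1.1 [ 0.39805044 -0.08320218  0.17592956] 0.051317582792707594 [ 1.01523444 -0.88155934 -0.28013874]
[ 0.39191527 -0.01674364  0.31980959]
605 [[ 0.18  -0.266  0.019]
 [ 0.184 -0.243  0.028]
 [ 0.195 -0.214  0.037]]
-0.05 0 [nan nan nan]
-0.02 0 [nan nan nan]
0.01 0 [nan nan nan]
0.04 0 [nan nan nan]<stdin>:7: RuntimeWarning: Mean of empty slice.
  ret = um.true_divide(
```

View pics/w1.png

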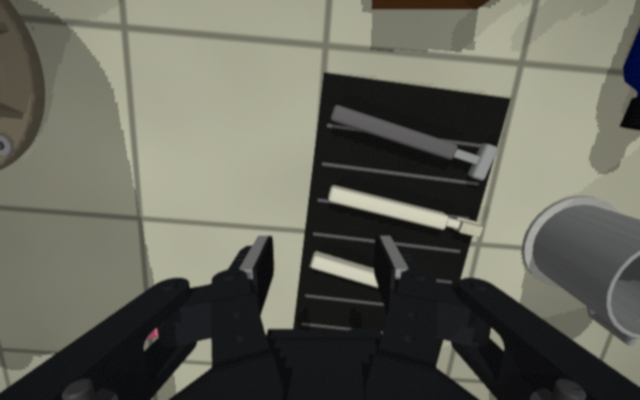

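The wrist view shows the razor at (410,135), two white brushes at (400,210) and (345,268), and the mug at (590,260). The move was refused because every row needs all the keys, so I'll resend it.

Request:
servo_tool(
  targets=[
    {"xyz": [0.101,-0.198,0.026],"twist": [0,0,0],"jaw": 0.6},
    {"xyz": [0.101,-0.198,0.026],"twist": [0,0,0],"jaw": 0.6},
    {"xyz": [0.101,-0.198,0.026],"twist": [0,0,0],"jaw": 0.6},
    {"xyz": [0.101,-0.198,0.026],"twist": [0,0,0],"jaw": 0.6},
    {"xyz": [0.101,-0.198,0.026],"twist": [0,0,0],"jaw": 0.6},
    {"xyz": [0.101,-0.198,0.026],"twist": [0,0,0],"jaw": 0.6},
    {"xyz": [0.101,-0.198,0.026],"twist": [0,0,0],"jaw": 0.6},
    {"xyz": [0.101,-0.198,0.026],"twist": [0,0,0],"jaw": 0.6},
  ],
)

```text
clock: 1.82
tcp_pos: [0.4823, 0.1209, 0.1494]
orientation: [0.0, 0.999, 0.041, -0.001]
wrist_force: [0.0, 0.5, 0.2]
finger_gap: 0.0512
```

```bash
cat > wb.py <<'E'
from h import *
s=env.get_state(); print(s['clock'],s['tcp_pos'],s['finger_gap'],s['wrist_force'])
c=cam('wrist','w2.png'); P=cloud(c); print(c['eye'])
hsv=cv2.cvtColor(c['color'],cv2.COLOR_RGB2HSV); H,S,V=[hsv[...,i].astype(int) for i in range(3)]
m=(H>105)&(H<135)&(S>150); p=w2r(P[m]); p=p[np.isfinite(p[:,0])&(p[:,2]<.1)&(p[:,0]<.12)]; print(len(p),np.percentile(p,[1,50,99],axis=0).round(3))
for x in (-.05,-.02,.01,.04): 
    q=p[(abs(p[:,0]-x)<.01)]; q=q[q[:,2]>q[:,2].max()-.002]; print(x,len(q),q.mean(0))
m=(H<20)&(S>90); p=P[m]; p=p[np.isfinite(p[:,0])&(p[:,2]>.02)&(p[:,2]<.06)];
q=w2r(p); e=q[(q[:,1]>-.02)&(q[:,1]<.07)]; print('rack x ext',np.percentile(e[:,0],[1,99]),'y max',np.percentile(e[:,1],99.5))
b=q[abs(q[:,2]-.048)<.002]; print('crest y (40)',b[:,1].min() if len(b) else None); l=q[(abs(q[:,2]-.032)<.0015)&(q[:,1]>-.06)&(q[:,1]<-.005)]; print('lip y(-24)',np.percentile(l[:,1],98) if len(l) else None)
E
python3 wb.py
```

```text
1.8167 [0.48227487 0.12085077 0.1494222 ] 0.051219424878061214 [9.95237286e-05 4.60506849e-01 1.69774394e-01]
[0.47637343 0.18736372 0.29328817]
12726 [[-0.061 -0.122  0.067]
 [ 0.003 -0.096  0.082]
 [ 0.076 -0.074  0.086]]
-0.05 355 [-0.04980717 -0.09917497  0.08513243]
-0.02 247 [-0.01949189 -0.09806505  0.08533771]
0.01 256 [ 0.01031646 -0.09782897  0.08537358]
0.04 228 [ 0.04015324 -0.09674636  0.08537468]
rack x ext [-0.05020307  0.0470394 ] y max -0.00996598412722505
crest y (40) None
lip y(-24) -0.021658796207484652
```

View pics/w2.png

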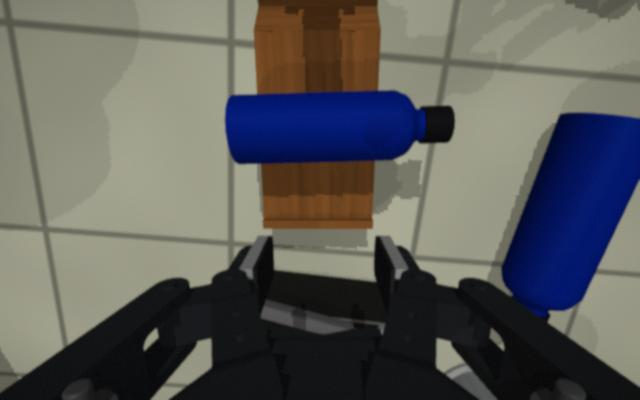

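Request:
servo_tool(
  targets=[
    {"xyz": [0,0,0.035],"twist": [0,0,0],"jaw": 0.6},
    {"xyz": [0,0,0.07],"twist": [0,0,0],"jaw": 0.6},
    {"xyz": [0,0,0.095],"twist": [0,0,0],"jaw": 0.6},
    {"xyz": [0,0,0.104],"twist": [0,0,0],"jaw": 0.6},
    {"xyz": [0,0,0.104],"twist": [0,0,0],"jaw": 0.6},
    {"xyz": [0,-0.005,0.104],"twist": [0,0,0],"jaw": 0.6},
    {"xyz": [0,-0.01,0.104],"twist": [0,0,0],"jaw": 0.6},
    {"xyz": [0,-0.014,0.104],"twist": [0,0,0],"jaw": 0.6},
    {"xyz": [0,-0.016,0.104],"twist": [0,0,0],"jaw": 0.6},
    {"xyz": [0,-0.018,0.104],"twist": [0,0,0],"jaw": 0.6},
    {"xyz": [0,-0.02,0.104],"twist": [0,0,0],"jaw": 0.6},
    {"xyz": [0,-0.022,0.104],"twist": [0,0,0],"jaw": 0.6},
  ],
)

```text
clock: 2.87
tcp_pos: [0.4812, 0.1424, 0.0465]
orientation: [0.0, 0.999, 0.04, 0.0]
wrist_force: [-0.1, -1.4, 1.4]
finger_gap: 0.0513
```

Request:
servo_tool(
  targets=[
    {"xyz": [0,-0.003,0],"twist": [0,0,0],"jaw": 0.6},
    {"xyz": [0,-0.006,0],"twist": [0,0,0],"jaw": 0.6},
    {"xyz": [0,-0.009,0],"twist": [0,0,0],"jaw": 0.6},
    {"xyz": [0,-0.012,0],"twist": [0,0,0],"jaw": 0.6},
    {"xyz": [0,-0.015,0],"twist": [0,0,0],"jaw": 0.6},
    {"xyz": [0,-0.018,0],"twist": [0,0,0],"jaw": 0.6},
    {"xyz": [0,-0.021,0],"twist": [0,0,0],"jaw": 0.6},
    {"xyz": [0,-0.024,0],"twist": [0,0,0],"jaw": 0.6},
    {"xyz": [0,-0.027,0],"twist": [0,0,0],"jaw": 0.6},
    {"xyz": [0,-0.03,0],"twist": [0,0,0],"jaw": 0.6},
    {"xyz": [0,-0.033,0],"twist": [0,0,0],"jaw": 0.6},
    {"xyz": [0,-0.036,0],"twist": [0,0,0],"jaw": 0.6},
  ],
)

```text
clock: 3.87
tcp_pos: [0.4782, 0.1783, 0.0462]
orientation: [0.0, 0.999, 0.04, 0.0]
wrist_force: [-0.1, 0.0, 1.0]
finger_gap: 0.0512
```

```bash
python3 wb.py; python3 -c "
from h import *;print(w2r(env.get_state()['tcp_pos']))"
```

```text
3.8667 [0.47818511 0.17827369 0.04615708] 0.051166365634621125 [-0.10809582  0.04524606  1.03460089]
[0.47217145 0.24473579 0.19003437]
38877 [[-0.063 -0.082  0.066]
 [ 0.001 -0.056  0.082]
 [ 0.075 -0.036  0.086]]
-0.05 439 [-0.04983979 -0.06257091  0.08558035]
-0.02 637 [-0.01957862 -0.06167197  0.0854144 ]
0.01 1019 [ 0.01001311 -0.06082168  0.08524072]
0.04 829 [ 0.04031005 -0.06015077  0.0852931 ]
rack x ext [-0.05023248  0.04703668] y max 0.020770916954640457
crest y (40) -0.09820146084521363
lip y(-24) -0.021081152614240053
[ 0.00523978 -0.09953791  0.04616357]
```

Request:
servo_tool(
  targets=[
    {"xyz": [0,-0.0035,0],"twist": [0,0,0],"jaw": 0.6},
    {"xyz": [0,-0.007,0],"twist": [0,0,0],"jaw": 0.6},
    {"xyz": [0,-0.0105,0],"twist": [0,0,0],"jaw": 0.6},
    {"xyz": [0,-0.014,0],"twist": [0,0,0],"jaw": 0.6},
    {"xyz": [0,-0.0175,0],"twist": [0,0,0],"jaw": 0.6},
    {"xyz": [0,-0.021,0],"twist": [0,0,0],"jaw": 0.6},
    {"xyz": [0,-0.0245,0],"twist": [0,0,0],"jaw": 0.6},
    {"xyz": [0,-0.028,0],"twist": [0,0,0],"jaw": 0.6},
    {"xyz": [0,-0.0315,0],"twist": [0,0,0],"jaw": 0.6},
    {"xyz": [0,-0.035,0],"twist": [0,0,0],"jaw": 0.6},
    {"xyz": [0,-0.0385,0],"twist": [0,0,0],"jaw": 0.6},
    {"xyz": [0,-0.042,0],"twist": [0,0,0],"jaw": 0.6},
  ],
)

```text
clock: 4.92
tcp_pos: [0.4748, 0.2202, 0.0461]
orientation: [0.0, 0.999, 0.04, 0.0]
wrist_force: [-0.3, 0.1, 0.8]
finger_gap: 0.0514
```

Request:
servo_tool(
  targets=[
    {"xyz": [0,0.005,0],"twist": [0,0,0],"jaw": 0.6},
    {"xyz": [0,0.01,0],"twist": [0,0,0],"jaw": 0.6},
    {"xyz": [0,0.015,-0.01],"twist": [0,0,0],"jaw": 0.6},
    {"xyz": [0,0.02,-0.04],"twist": [0,0,0],"jaw": 0.6},
    {"xyz": [0,0.02,-0.07],"twist": [0,0,0],"jaw": 0.6},
    {"xyz": [0,0.02,-0.1],"twist": [0,0,0],"jaw": 0.6},
    {"xyz": [0,0.02,-0.11],"twist": [0,0,0],"jaw": 0.6},
    {"xyz": [0,0.02,-0.11],"twist": [0,0,0],"jaw": 0.6},
  ],
)

```text
clock: 5.58
tcp_pos: [0.4788, 0.1998, 0.1601]
orientation: [-0.001, 0.999, 0.04, 0.003]
wrist_force: [0.3, 0.1, 0.5]
finger_gap: 0.0515
```

```bash
python3 wb.py; python3 -c "
from h import *;print(w2r(env.get_state()['tcp_pos']))"
```

```text
5.5833 [0.47883812 0.19982556 0.1600604 ] 0.05150261693967265 [0.28059628 0.14961963 0.48028743]
[0.47192312 0.26604828 0.30399077]
11113 [[-0.064 -0.024  0.052]
 [ 0.    -0.     0.069]
 [ 0.074  0.024  0.073]]
-0.05 178 [-0.04939902  0.00058297  0.07218221]
-0.02 45 [-0.01931213  0.00086197  0.07287132]
0.01 201 [0.00938817 0.00022263 0.07213337]
0.04 234 [0.03994967 0.00033436 0.07205965]
rack x ext [-0.05000942  0.04700823] y max 0.06858850993689451
crest y (40) 0.035026746862433095
lip y(-24) -0.02738546781523939
[ 0.00641377 -0.07868046  0.15779901]
```

The bottle is seated: crown at 72 mm, y within 1 mm, x about 0. Next I go over the clamp bar and behind it.

Request:
servo_tool(
  targets=[
    {"xyz": [0,0,-0.04],"twist": [0,0,0],"jaw": 0},
    {"xyz": [0,0,-0.08],"twist": [0,0,0],"jaw": 0},
    {"xyz": [-0.003,-0.01,-0.11],"twist": [0,0,0],"jaw": 0},
    {"xyz": [-0.006,-0.204,-0.11],"twist": [0,0,0],"jaw": 0},
    {"xyz": [-0.006,-0.204,-0.11],"twist": [0,0,0],"jaw": 0},
    {"xyz": [-0.006,-0.204,-0.11],"twist": [0,0,0],"jaw": 0},
    {"xyz": [-0.006,-0.204,-0.11],"twist": [0,0,0],"jaw": 0},
    {"xyz": [-0.006,-0.204,-0.11],"twist": [0,0,0],"jaw": 0},
    {"xyz": [-0.006,-0.204,-0.11],"twist": [0,0,0],"jaw": 0},
    {"xyz": [-0.006,-0.204,-0.11],"twist": [0,0,0],"jaw": 0},
  ],
)

```text
clock: 6.47
tcp_pos: [0.453, 0.4035, 0.2633]
orientation: [0.001, 0.999, 0.041, -0.002]
wrist_force: [-0.7, -0.7, 0.0]
finger_gap: 0.0
```

```bash
python3 - <<'E'
from h import *
s=env.get_state(); print(s['clock'],w2r(s['tcp_pos']),s['orientation'],s['finger_gap'],s['wrist_force'])
c=cam('side'); P=w2r(cloud(c))
k=(abs(P[...,0])<.03)&(abs(P[...,1]-.08)<.06)&(P[...,2]>.09)&(P[...,2]<.205)
q=P[k]
for z in (.1,.12,.14,.16,.18,.195):
    t=q[abs(q[:,2]-z)<.006]; print(z,len(t),np.percentile(t,[5,50,95],axis=0).round(3)[:,:2].tolist() if len(t) else '')
E
```

```text
6.4667 [-0.00148199  0.12654874  0.26334472] [ 0.00131311  0.99914099  0.04138163 -0.00176783] 2.797944744556022e-06 [-0.72272904 -0.65741758  0.03750748]
0.1 35 [[-0.016, 0.058], [-0.011, 0.065], [0.009, 0.066]]
0.12 37 [[-0.018, 0.059], [-0.01, 0.066], [0.008, 0.067]]
0.14 38 [[-0.018, 0.061], [-0.009, 0.067], [0.008, 0.069]]
0.16 39 [[-0.017, 0.062], [-0.008, 0.069], [0.009, 0.069]]
0.18 40 [[-0.016, 0.062], [-0.01, 0.07], [0.009, 0.071]]
0.195 80 [[-0.019, 0.062], [-0.006, 0.069], [0.012, 0.072]]
```

Request:
servo_tool(
  targets=[
    {"xyz": [0.0,0,0.035],"twist": [0,0,0],"jaw": 0},
    {"xyz": [0.001,0,0.07],"twist": [0,0,0],"jaw": 0},
    {"xyz": [0.001,0,0.094],"twist": [0,0,0],"jaw": 0},
    {"xyz": [0.001,0.02,0.094],"twist": [0,0,0],"jaw": 0},
    {"xyz": [0.001,0.035,0.094],"twist": [0,0,0],"jaw": 0},
    {"xyz": [0.001,0.046,0.094],"twist": [0,0,0],"jaw": 0},
    {"xyz": [0.001,0.057,0.094],"twist": [0,0,0],"jaw": 0},
    {"xyz": [0.001,0.066,0.095],"twist": [0,0,0],"jaw": 0},
    {"xyz": [0.001,0.076,0.096],"twist": [0,0,0],"jaw": 0},
    {"xyz": [0.001,0.085,0.099],"twist": [0,0,0],"jaw": 0},
    {"xyz": [0.001,0.094,0.102],"twist": [0,0,0],"jaw": 0},
    {"xyz": [0.001,0.103,0.107],"twist": [0,0,0],"jaw": 0},
  ],
)

```text
clock: 7.52
tcp_pos: [0.4641, 0.2996, 0.1597]
orientation: [-0.0, 0.999, 0.04, 0.001]
wrist_force: [-0.7, 0.7, 1.4]
finger_gap: 0.0005
```

Request:
servo_tool(
  targets=[
    {"xyz": [0,0.008,0.0045],"twist": [0,0,0],"jaw": 0},
    {"xyz": [0,0.015,0.011],"twist": [0,0,0],"jaw": 0},
    {"xyz": [0,0.022,0.017],"twist": [0,0,0],"jaw": 0},
    {"xyz": [0,0.028,0.025],"twist": [0,0,0],"jaw": 0},
    {"xyz": [0,0.0335,0.032],"twist": [0,0,0],"jaw": 0},
    {"xyz": [0,0.038,0.041],"twist": [0,0,0],"jaw": 0},
    {"xyz": [0,0.042,0.049],"twist": [0,0,0],"jaw": 0},
    {"xyz": [0,0.044,0.057],"twist": [0,0,0],"jaw": 0},
    {"xyz": [0,0.046,0.062],"twist": [0,0,0],"jaw": 0},
  ],
)

```text
clock: 8.27
tcp_pos: [0.4665, 0.254, 0.0957]
orientation: [0.0, 0.999, 0.04, -0.001]
wrist_force: [-0.2, 1.1, 0.6]
finger_gap: 0.0003
```

```bash
cat > cl.py <<'E'
from h import *
s=env.get_state(); print(s['clock'],w2r(s['tcp_pos']),s['finger_gap'],s['wrist_force'])
c=cam('side','d2.png'); P=w2r(cloud(c))
k=(abs(P[...,0])<.016)&(P[...,1]<.045)&(P[...,1]>-.07)&(P[...,2]>.073)&(P[...,2]<.12)
q=P[k]; 
for y in (-.05,-.03,-.01,.01,.03):
    t=q[abs(q[:,1]-y)<.006]; print(y,len(t),np.percentile(t[:,2],[10,50,90]).round(4) if len(t) else '')
E
python3 cl.py
```

```text
8.2667 [-0.00024118 -0.02357801  0.09571279] 0.0002774118291604864 [-0.16166956  1.12687068  0.60065862]
-0.05 34 [0.0949 0.0978 0.0995]
-0.03 34 [0.091  0.0949 0.1126]
-0.01 72 [0.0887 0.0921 0.1141]
0.01 50 [0.0847 0.0866 0.089 ]
0.03 45 [0.0803 0.0831 0.0848]
```

Request:
servo_tool(
  targets=[
    {"xyz": [0,0.001,0.004],"twist": [0,0,0],"jaw": 0},
    {"xyz": [0,0.001,0.008],"twist": [0,0,0],"jaw": 0},
    {"xyz": [0,0.001,0.012],"twist": [0,0,0],"jaw": 0},
    {"xyz": [0,0.001,0.015],"twist": [0,0,0],"jaw": 0},
    {"xyz": [0,0.001,0.016],"twist": [0,0,0],"jaw": 0},
    {"xyz": [0,0.001,0.016],"twist": [0,0,0],"jaw": 0},
  ],
)

```text
clock: 8.82
tcp_pos: [0.4673, 0.2534, 0.0816]
orientation: [0.0, 0.999, 0.04, 0.0]
wrist_force: [-1.2, -1.3, 2.3]
finger_gap: 0.0001
```

```bash
python3 cl.py
```

```text
8.8167 [ 0.00050112 -0.0242154   0.08156716] 5.878713415012144e-05 [-1.19140111 -1.28856847  2.32779016]
-0.05 30 [0.0787 0.081  0.0823]
-0.03 29 [0.08   0.0912 0.1063]
-0.01 86 [0.0782 0.0824 0.1148]
0.01 43 [0.0775 0.0791 0.0807]
0.03 37 [0.0768 0.0788 0.0808]
```

Request:
servo_tool(
  targets=[
    {"xyz": [0,0,0.002],"twist": [0,0,0],"jaw": 0},
    {"xyz": [0,0,0.002],"twist": [0,0,0],"jaw": 0},
    {"xyz": [0,0,0.002],"twist": [0,0,0],"jaw": 0},
    {"xyz": [0,0.0,-0.03],"twist": [0,0,0],"jaw": 0},
    {"xyz": [0,0,-0.07],"twist": [0,0,0],"jaw": 0},
    {"xyz": [0,0,-0.11],"twist": [0,0,0],"jaw": 0},
    {"xyz": [0,0.03,-0.14],"twist": [0,0,-0.12],"jaw": 0.5},
    {"xyz": [-0.01,0.07,-0.16],"twist": [0,0,-0.24],"jaw": 0.5},
    {"xyz": [-0.01,0.11,-0.16],"twist": [0,0,-0.36],"jaw": 0.5},
    {"xyz": [-0.01,0.15,-0.16],"twist": [0,0,-0.48],"jaw": 0.5},
    {"xyz": [-0.01,0.19,-0.16],"twist": [0,0,-0.6],"jaw": 0.5},
    {"xyz": [-0.02,0.23,-0.16],"twist": [0,0,-0.72],"jaw": 0.5},
  ],
)

```text
clock: 9.87
tcp_pos: [0.4688, 0.0425, 0.2414]
orientation: [0.0, 0.93, 0.368, 0.001]
wrist_force: [0.9, -0.2, -0.4]
finger_gap: 0.0431
```

```bash
python3 - <<'E'
from h import *
s=env.get_state(); print(s['clock'],w2r(s['tcp_pos']),s['tcp_pos'],s['joint_pos'])
print(delta([.42,-.16,.27],down(1.37)))
exec(open('wb.py').read().split('m=(H<20)')[0].replace("'wrist','w2.png'","'scene','s2.png'"))
P=w2r(P)
k=(abs(P[...,0])<.018)&(P[...,1]<.05)&(P[...,1]>-.075)&(P[...,2]>.068)&(P[...,2]<.12)
q=P[k]
for y in (-.06,-.05,-.03,-.01,.01,.03):
    t=q[abs(q[:,1]-y)<.006]; print(y,len(t),np.percentile(t[:,2],[10,50,90]).round(4) if len(t) else '')
E
```

```text
9.8667 [-0.01518131 -0.2345683   0.24137365] [0.46878875 0.04247479 0.24137365] [-8.05099535e-02  1.06629811e-01 -1.90386590e-01  1.27189732e+00
  1.28616556e-04  7.36240363e-01]
(array([-0.1741,  0.1142, -0.0287]), array([ 0.002, -0.001, -0.616]))
9.8667 [0.46878875 0.04247479 0.24137365] 0.04307401902367444 [ 0.93658603 -0.23649805 -0.36100754]
[ 0.97901142 -0.67107113  1.17919888]
253 [[-0.063 -0.025  0.045]
 [ 0.02  -0.008  0.068]
 [ 0.073  0.011  0.074]]
-0.05 3 [-0.0549358  -0.00233593  0.07329721]
-0.02 2 [-0.02395394 -0.00684766  0.07275127]
0.01 2 [ 0.01728164 -0.00069862  0.07215776]
0.04 11 [ 0.03980729 -0.00314458  0.07203377]
-0.06 48 [0.074  0.0815 0.0861]
-0.05 25 [0.0794 0.0826 0.0846]
-0.03 28 [0.0792 0.0824 0.0854]
-0.01 29 [0.0777 0.0817 0.0852]
0.01 31 [0.077  0.0797 0.0823]
0.03 27 [0.0753 0.0788 0.0828]
```

Request:
servo_tool(
  targets=[
    {"xyz": [-0.12,0.11,-0.04],"twist": [0,0,-0.61],"jaw": 0.5},
    {"xyz": [-0.12,0.11,-0.04],"twist": [0,0,-0.61],"jaw": 0.5},
    {"xyz": [-0.12,0.11,-0.04],"twist": [0,0,-0.61],"jaw": 0.5},
    {"xyz": [-0.12,0.11,-0.04],"twist": [0,0,-0.61],"jaw": 0.5},
    {"xyz": [-0.12,0.11,-0.04],"twist": [0,0,-0.61],"jaw": 0.5},
    {"xyz": [-0.12,0.11,-0.04],"twist": [0,0,-0.61],"jaw": 0.5},
  ],
)

```text
clock: 10.42
tcp_pos: [0.4555, -0.1223, 0.2821]
orientation: [0.002, 0.778, 0.628, 0.0]
wrist_force: [0.6, 0.5, 0.5]
finger_gap: 0.0427
```

```bash
cat > br.py <<'E'
from h import *
import sys
s=env.get_state(); print(round(s['clock'],2),s['tcp_pos'].round(4) if hasattr(s['tcp_pos'],'round') else s['tcp_pos'],np.round(s['joint_pos'],2))
n=sys.argv[1]; c=cam(n,sys.argv[2]); P=cloud(c)
# on-mat sticks: points 10..30 mm high around the mat, long enough
m=((P[...,2]>.011)&(P[...,2]<.032)&(P[...,0]>.34)&(P[...,0]<.63)&(P[...,1]>-.4)&(P[...,1]<.05)).astype(np.uint8)
k,l,st,ce=cv2.connectedComponentsWithStats(m)
for i in range(1,k):
    if st[i,4]<(150 if n=='scene' else 400): continue
    p=P[l==i]; rgb=np.median(c['color'][l==i],0)
    (cx,cy),(w,h),a=cv2.minAreaRect(p[:,:2].astype(np.float32)*1000)
    q=p[:,:2]-p[:,:2].mean(0); _,V=np.linalg.eigh(q.T@q); d=V[:,1]*np.sign(V[0,1]); t=q@d
    t0,t1=np.percentile(t,[.7,99.3]); h=p[(t<t0+.125)&(t>t0+.01)][:,:2]; v=cv2.fitLine(h.astype(np.float32),cv2.DIST_L2,0,1e-4,1e-4).ravel(); v*=np.sign(v[0])
    foot=v[2:]+v[:2]*((p[:,:2]-v[2:])@v[:2]).min()
    g=foot+v[:2]*.115
    print('stick px',ce[i].round(),'rgb',rgb,'len',round(t1-t0,3),'foot',foot.round(4),'head',(p[:,:2].mean(0)+d*t1).round(4),'yaw',round(np.arctan2(v[1],v[0]),3),'grasp',g.round(4),'ztop',np.percentile(p[:,2],60).round(4))
    print('   delta to grasp z=.007',*delta([*g,.007],down(np.arctan2(v[1],v[0])+np.pi/2)))
E
python3 br.py wrist w3.png
```

```text
10.42 [ 0.4555 -0.1223  0.2821] [-0.43  0.1  -0.1   1.37 -0.   -0.22]
stick px [393. 170.] rgb [98. 97. 97.] len 0.166 foot [ 0.3998 -0.0118] head [ 0.5629 -0.0488] yaw -0.224 grasp [ 0.5119 -0.0373] ztop 0.0208
   delta to grasp z=.007 [0.0934 0.0376 0.2746] [0.001 0.    0.012]
stick px [339. 180.] rgb [208.  207.5 187. ] len 0.166 foot [ 0.4044 -0.0924] head [ 0.568  -0.1204] yaw -0.171 grasp [ 0.5178 -0.112 ] ztop 0.0211
   delta to grasp z=.007 [0.0216 0.059  0.2747] [ 0.001  0.    -0.04 ]
stick px [280. 180.] rgb [208. 207. 187.] len 0.163 foot [ 0.3919 -0.1696] head [ 0.5502 -0.2076] yaw -0.24 grasp [ 0.5036 -0.1969] ztop 0.0211
   delta to grasp z=.007 [-0.0644  0.0629  0.2747] [0.001 0.    0.029]
```

View pics/w3.png

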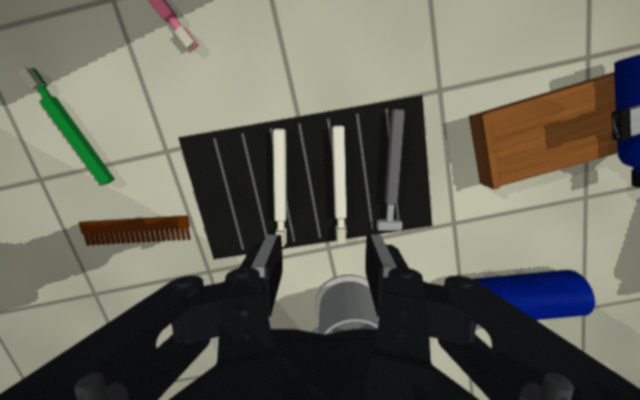

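The crop confirms it. White brushes are at (280,180) and (339,180), the razor at (393,170); the green, pink and comb are clearly apart. I pick the outer brush first.

Request:
servo_tool(
  squeeze=50,
  targets=[
    {"xyz": [-0.03,0.03,0.02],"twist": [0,0,0.029],"jaw": 0.5},
    {"xyz": [-0.064,0.063,0.05],"twist": [0,0,0.029],"jaw": 0.5},
    {"xyz": [-0.064,0.063,0.09],"twist": [0,0,0.029],"jaw": 0.5},
    {"xyz": [-0.064,0.063,0.13],"twist": [0,0,0.029],"jaw": 0.5},
    {"xyz": [-0.064,0.063,0.17],"twist": [0,0,0.029],"jaw": 0.5},
    {"xyz": [-0.064,0.063,0.21],"twist": [0,0,0.029],"jaw": 0.5},
    {"xyz": [-0.064,0.063,0.24],"twist": [0,0,0.029],"jaw": 0.5},
    {"xyz": [-0.064,0.063,0.24],"twist": [0,0,0.029],"jaw": 0.5},
  ],
)

```text
clock: 11.13
tcp_pos: [0.4976, -0.1904, 0.0339]
orientation: [-0.006, 0.787, 0.616, -0.002]
wrist_force: [-2.1, 0.6, -0.5]
finger_gap: 0.043
```

```bash
python3 -c "
from h import *
print(env.get_state()['tcp_pos'],*delta([.5036,-.1969,.007],down(-.24+np.pi/2)))"
```

```text
[ 0.49762067 -0.19040411  0.03392187] [-0.005   0.0077  0.0268] [-0.013 -0.004 -0.002]
```

Request:
servo_tool(
  targets=[
    {"xyz": [0,0,0],"twist": [0,0,0],"jaw": 0.5},
    {"xyz": [0,0,0],"twist": [0,0,0],"jaw": 0.5},
    {"xyz": [0,0,0],"twist": [0,0,0],"jaw": 0.5},
  ],
)

```text
clock: 11.38
tcp_pos: [0.5052, -0.195, 0.0441]
orientation: [0.002, 0.787, 0.617, 0.001]
wrist_force: [-0.5, -0.2, 0.2]
finger_gap: 0.0424
```

```bash
python3 -c "
from h import *
print(env.get_state()['tcp_pos'],*delta([.5036,-.1969,.007],down(-.24+np.pi/2)))"
```

```text
[ 0.50519795 -0.19502598  0.04406151] [-0.0022 -0.0013  0.0371] [ 0.005  0.001 -0.001]
```

Request:
servo_tool(
  targets=[
    {"xyz": [-0.002,0,0.018],"twist": [0,0,0],"jaw": 0.5},
    {"xyz": [-0.002,0,0.032],"twist": [0,0,0],"jaw": 0.5},
    {"xyz": [-0.002,0,0.037],"twist": [0,0,0],"jaw": 0.5},
    {"xyz": [-0.002,0,0.037],"twist": [0,0,0],"jaw": 0.5},
    {"xyz": [-0.002,0,0.037],"twist": [0,0,0],"jaw": 0},
    {"xyz": [-0.002,0,0.037],"twist": [0,0,0],"jaw": 0},
    {"xyz": [-0.002,0,0.037],"twist": [0,0,0],"jaw": 0},
    {"xyz": [-0.002,0,0.037],"twist": [0,0,0],"jaw": 0},
    {"xyz": [-0.002,0,0.037],"twist": [0,0,0],"jaw": 0},
  ],
)

```text
clock: 12.13
tcp_pos: [0.5037, -0.1968, 0.0059]
orientation: [0.001, 0.787, 0.617, 0.001]
wrist_force: [-0.9, 0.8, 6.2]
finger_gap: 0.0149
```

Request:
servo_tool(
  targets=[
    {"xyz": [0,0,-0.02],"twist": [0,0,0],"jaw": 0},
    {"xyz": [0,0,-0.05],"twist": [0,0,0],"jaw": 0},
    {"xyz": [0,0,-0.09],"twist": [0,0,0],"jaw": 0},
    {"xyz": [0,0,-0.13],"twist": [0,0,0],"jaw": 0},
    {"xyz": [0,0,-0.17],"twist": [0,0,0],"jaw": 0},
    {"xyz": [0,0,-0.21],"twist": [0,0,0],"jaw": 0},
    {"xyz": [0,0,-0.23],"twist": [0,0,0],"jaw": 0},
    {"xyz": [0,0,-0.23],"twist": [0,0,0],"jaw": 0},
  ],
)

```text
clock: 12.8
tcp_pos: [0.5051, -0.1975, 0.2408]
orientation: [0.005, 0.787, 0.617, 0.002]
wrist_force: [0.2, -0.9, -0.2]
finger_gap: 0.0144
```

```bash
cat >> h.py <<'E'
MUG=np.array([.688,-.131])
def place(lat,foot_x=-.012,foot_z=.022,th=.3,psi=-.2,L=.115,off=.005,up=0):
    f=np.array([np.cos(psi),np.sin(psi),0]); l=np.array([-np.sin(psi),np.cos(psi),0]); z=np.array([0,0,1.])
    d=f*np.cos(th)-z*np.sin(th); s=f*np.sin(th)+z*np.cos(th)
    t=np.array([*MUG,0])+f*foot_x+l*lat+z*(foot_z+up)+s*L+d*off
    return t,np.stack([l,np.cross(d,l),d],1)
E
python3 -c "
from h import *
s=env.get_state();print(s['clock'],s['tcp_pos'],s['finger_gap'])
t,Rg=place(-.025,up=.11); print(t,*delta(t,Rg))"
```

```text
12.8 [ 0.50505679 -0.19749051  0.24080531] 0.01439073307289534
[ 0.70926132 -0.16081835  0.2403861 ] [0.0845 0.1895 0.0022] [-1.26   0.029 -0.034]
```

Request:
servo_tool(
  targets=[
    {"xyz": [0.0,0.01,-0.02],"twist": [-0.12,0,0],"jaw": 0},
    {"xyz": [0.01,0.03,-0.02],"twist": [-0.24,0,0],"jaw": 0},
    {"xyz": [0.02,0.05,-0.02],"twist": [-0.36,0.01,-0.01],"jaw": 0},
    {"xyz": [0.03,0.07,-0.02],"twist": [-0.48,0.01,-0.01],"jaw": 0},
    {"xyz": [0.04,0.09,-0.02],"twist": [-0.6,0.01,-0.01],"jaw": 0},
    {"xyz": [0.05,0.11,-0.02],"twist": [-0.72,0.02,-0.02],"jaw": 0},
    {"xyz": [0.06,0.13,-0.02],"twist": [-0.84,0.02,-0.02],"jaw": 0},
    {"xyz": [0.07,0.15,-0.02],"twist": [-0.96,0.02,-0.03],"jaw": 0},
    {"xyz": [0.08,0.17,-0.02],"twist": [-1.08,0.03,-0.03],"jaw": 0},
    {"xyz": [0.0845,0.185,-0.02],"twist": [-1.18,0.03,-0.034],"jaw": 0},
    {"xyz": [0.0845,0.19,-0.02],"twist": [-1.26,0.03,-0.034],"jaw": 0},
    {"xyz": [0.0845,0.19,-0.02],"twist": [-1.26,0.03,-0.034],"jaw": 0},
  ],
)

```text
clock: 13.8
tcp_pos: [0.7074, -0.1595, 0.253]
orientation: [0.444, 0.634, 0.517, 0.365]
wrist_force: [0.7, 0.3, -1.8]
finger_gap: 0.0143
```

Request:
servo_tool(
  targets=[
    {"xyz": [0,0,0],"twist": [0,0,0],"jaw": 0},
    {"xyz": [0,0,0],"twist": [0,0,0],"jaw": 0},
    {"xyz": [0,0,0],"twist": [0,0,0],"jaw": 0},
  ],
)

```text
clock: 14.05
tcp_pos: [0.7072, -0.1604, 0.2517]
orientation: [0.441, 0.636, 0.518, 0.363]
wrist_force: [0.3, -0.3, 0.3]
finger_gap: 0.0146
```

```bash
python3 -c "
from h import *
s=env.get_state();print(s['clock'],s['tcp_pos'],s['finger_gap'],np.round(s['joint_pos'],2))
t,Rg=place(-.025); print(t,*delta(t,Rg))
t,Rg=place(-.025,up=.11); print(t,*delta(t,Rg))
c=cam('scene','s3.png')
cv2.imwrite('pics/s3c.png',cv2.resize(c['color'][130:330,240:480,::-1],None,fx=3,fy=3))
"
```

```text
14.05 [ 0.70724447 -0.16043914  0.25166479] 0.014649866182123533 [-0.42  0.14 -0.97 -0.74  0.21 -0.07]
[ 0.70926132 -0.16081835  0.1303861 ] [-0.0006 -0.1131  0.0439] [-0.054 -0.001 -0.005]
[ 0.70926132 -0.16081835  0.2403861 ] [-0.     -0.0099  0.0058] [-0.054 -0.001 -0.005]
```

View pics/s3c.png

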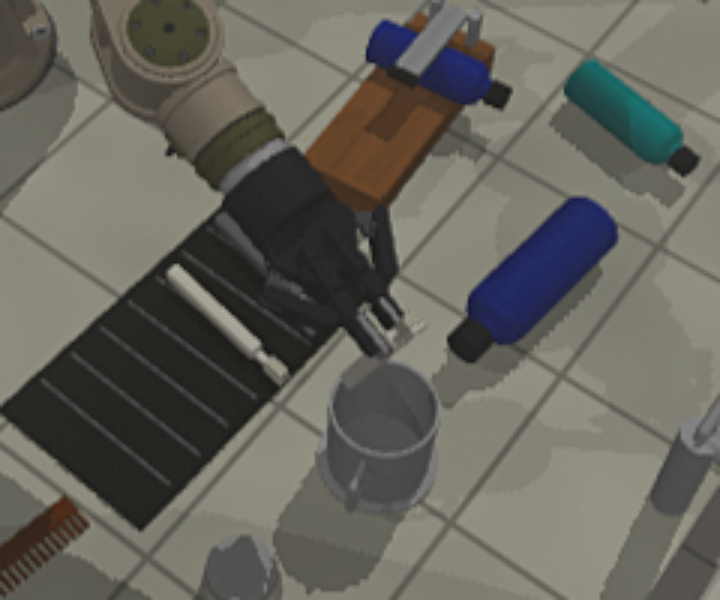

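```bash
cat > held.py <<'E'
from h import *
s=env.get_state(); t=np.array(s['tcp_pos']); Rt=rot(s['orientation'])
for n in ('scene','side'):
    c=cam(n); P=cloud(c); hsv=cv2.cvtColor(c['color'],cv2.COLOR_RGB2HSV).astype(int)
    q=(P-t)@Rt
    m=(abs(q[...,0])<.012)&(abs(q[...,1])<.19)&(q[...,2]>-.035)&(q[...,2]<.03)
    p=q[m]; print(n,len(p))
    for y in np.arange(-.15,.09,.02):
        k=p[abs(p[:,1]-y)<.01]
        if len(k)>2: print('  y',y.round(2),len(k),np.median(k,0).round(4))
E
python3 held.py
```

```text
scene 298
  y -0.11 10 [-0.0075 -0.105  -0.0066]
  y -0.09 21 [-0.0068 -0.0917 -0.0058]
  y -0.07 20 [-0.0069 -0.0698 -0.0065]
  y -0.05 25 [-0.0068 -0.0496 -0.0068]
  y -0.03 9 [-0.0065 -0.0337 -0.0022]
  y -0.01 23 [ 0.0084 -0.0057 -0.0228]
  y 0.01 96 [-0.0053  0.011  -0.0161]
  y 0.03 15 [-0.0041  0.0339 -0.0054]
  y 0.05 55 [-0.0021  0.0528 -0.006 ]
side 264
  y -0.11 24 [ 0.002  -0.1074 -0.0124]
  y -0.09 35 [ 0.0024 -0.0903 -0.0119]
  y -0.07 36 [ 0.0023 -0.0698 -0.0127]
  y -0.05 37 [ 0.0038 -0.0497 -0.0123]
  y -0.03 35 [ 0.0019 -0.0306 -0.0128]
  y 0.01 16 [ 0.0018  0.0143 -0.0091]
  y 0.03 27 [ 0.0016  0.0318 -0.009 ]
  y 0.05 29 [ 0.0023  0.0473 -0.0113]
```

Held square in the jaws, foot 115 mm below. I lower it into the mug.

Request:
servo_tool(
  targets=[
    {"xyz": [0,-0.02,0.008],"twist": [-0.05,0,0],"jaw": 0},
    {"xyz": [0,-0.04,0.015],"twist": [-0.05,0,0],"jaw": 0},
    {"xyz": [0,-0.06,0.023],"twist": [-0.05,0,0],"jaw": 0},
    {"xyz": [0,-0.08,0.031],"twist": [-0.05,0,0],"jaw": 0},
    {"xyz": [0,-0.1,0.039],"twist": [-0.05,0,0],"jaw": 0},
    {"xyz": [0,-0.113,0.044],"twist": [-0.05,0,0],"jaw": 0},
    {"xyz": [0,-0.113,0.044],"twist": [-0.05,0,0],"jaw": 0},
    {"xyz": [0,-0.113,0.044],"twist": [-0.05,0,0],"jaw": 0},
  ],
)

```text
clock: 14.87
tcp_pos: [0.731, -0.1643, 0.1314]
orientation: [0.453, 0.627, 0.512, 0.374]
wrist_force: [-4.1, 3.9, 0.2]
finger_gap: 0.0148
```

```bash
python3 -c "
from h import *
s=env.get_state();print(s['clock'],s['tcp_pos'],s['finger_gap'],s['wrist_force'])
t,Rg=place(-.025); print(t,*delta(t,Rg))"
```

```text
14.8667 [ 0.73104011 -0.16434666  0.13136705] 0.014769215104711854 [-4.05765024  3.89800333  0.16613934]
[ 0.70926132 -0.16081835  0.1303861 ] [-0.0008 -0.0078 -0.0207] [-0.015 -0.004 -0.005]
```

Request:
servo_tool(
  targets=[
    {"xyz": [0,-0.002,-0.01],"twist": [0,0,0],"jaw": 0},
    {"xyz": [0,-0.004,-0.02],"twist": [0,0,0],"jaw": 0},
    {"xyz": [0,-0.004,-0.02],"twist": [0,0,0],"jaw": 0},
    {"xyz": [0,-0.004,-0.02],"twist": [0,0,0],"jaw": 0},
  ],
)

```text
clock: 15.2
tcp_pos: [0.7297, -0.1668, 0.1406]
orientation: [0.453, 0.627, 0.512, 0.373]
wrist_force: [-0.1, 0.0, -0.1]
finger_gap: 0.0154
```

```bash
python3 -c "
from h import *
s=env.get_state();print(s['clock'],s['tcp_pos'],s['finger_gap'],s['wrist_force'],np.round(s['qvel'],3))
t,Rg=place(-.025); print(t,*delta(t,Rg))"; python3 held.py
```

```text
15.2 [ 0.72967529 -0.16676225  0.1406316 ] 0.015402289610563627 [-0.14071008  0.02037766 -0.12813254] [-0.001  0.011 -0.008 -0.01  -0.    -0.001]
[ 0.70926132 -0.16081835  0.1303861 ] [ 0.0017 -0.0163 -0.0169] [-0.016 -0.002 -0.004]
scene 369
  y -0.13 18 [-0.0083 -0.1279  0.0253]
  y -0.11 29 [-0.0049 -0.109   0.0228]
  y -0.09 44 [ 0.001  -0.0878  0.0183]
  y -0.07 47 [-0.0051 -0.07    0.0088]
  y -0.05 66 [-0.0046 -0.049   0.0035]
  y -0.01 14 [ 0.0087 -0.005  -0.0217]
  y 0.01 85 [-0.0034  0.0111 -0.0154]
  y 0.03 11 [-0.0047  0.0328 -0.0021]
  y 0.05 51 [-0.0024  0.0522 -0.0016]
side 219
  y -0.09 21 [ 0.0024 -0.0848  0.0153]
  y -0.07 55 [ 0.0033 -0.0703 -0.0127]
  y -0.05 56 [ 0.0051 -0.0501 -0.0158]
  y -0.03 17 [ 0.0022 -0.0353 -0.0183]
  y 0.01 23 [ 0.0014  0.0106 -0.0128]
  y 0.03 25 [ 0.0008  0.0332 -0.0061]
  y 0.05 21 [ 0.0011  0.047  -0.0058]
```

Request:
servo_tool(
  targets=[
    {"xyz": [0,-0.004,-0.004],"twist": [0,0,0],"jaw": 0},
    {"xyz": [0,-0.008,-0.007],"twist": [0,0,0],"jaw": 0},
    {"xyz": [0,-0.011,-0.009],"twist": [0,0,0],"jaw": 0},
    {"xyz": [0,-0.011,-0.009],"twist": [0,0,0],"jaw": 0},
    {"xyz": [0,-0.011,-0.009],"twist": [0,0,0],"jaw": 0},
  ],
)

```text
clock: 15.72
tcp_pos: [0.7281, -0.1664, 0.1314]
orientation: [0.449, 0.63, 0.514, 0.371]
wrist_force: [-0.7, 1.2, -0.5]
finger_gap: 0.0145
```

```bash
python3 -c "
from h import *
s=env.get_state();print(s['clock'],s['tcp_pos'],s['finger_gap'],s['wrist_force'],np.round(s['qvel'],3))
t,Rg=place(-.025); print(t,*delta(t,Rg))"
```

```text
15.7167 [ 0.72814088 -0.16639042  0.13140171] 0.014506201154909899 [-0.70439466  1.24420732 -0.48289723] [ 0.001 -0.002  0.     0.003 -0.002  0.001]
[ 0.70926132 -0.16081835  0.1303861 ] [ 0.0017 -0.0073 -0.0182] [-0.027 -0.003 -0.005]
```

Request:
servo_tool(
  targets=[
    {"xyz": [0,0,0],"twist": [0,0,0],"jaw": 0.35},
    {"xyz": [0,0,0],"twist": [0,0,0],"jaw": 0.35},
    {"xyz": [0,0,0],"twist": [0,0,0],"jaw": 0.35},
    {"xyz": [0,0,-0.02],"twist": [0,0,0],"jaw": 0.35},
    {"xyz": [0,0,-0.05],"twist": [0,0,0],"jaw": 0.35},
    {"xyz": [0,0,-0.08],"twist": [0,0,0],"jaw": 0.35},
    {"xyz": [0,0.02,-0.11],"twist": [0,0,0],"jaw": 0.35},
    {"xyz": [0,0.05,-0.13],"twist": [0,0,0],"jaw": 0.5},
    {"xyz": [0,0.08,-0.13],"twist": [0,0,0],"jaw": 0.5},
    {"xyz": [0,0.08,-0.13],"twist": [0,0,0],"jaw": 0.5},
    {"xyz": [0,0.08,-0.13],"twist": [0,0,0],"jaw": 0.5},
  ],
)

```text
clock: 16.63
tcp_pos: [0.6607, -0.1564, 0.2763]
orientation: [0.44, 0.635, 0.52, 0.364]
wrist_force: [0.3, 0.4, 0.8]
finger_gap: 0.0428
```

```bash
cat > mg.py <<'E'
from h import *
import sys
s=env.get_state();print(round(s['clock'],2),np.round(s['tcp_pos'],4),s['finger_gap'],np.round(s['joint_pos'],2))
c=cam('scene',sys.argv[1]+'.png'); cv2.imwrite('pics/'+sys.argv[1]+'c.png',cv2.resize(c['color'][180:320,300:440,::-1],None,fx=4,fy=4))
P=cloud(c); m=(P[...,2]>.115)&(P[...,2]<.2)&(np.hypot(P[...,0]-MUG[0],P[...,1]-MUG[1])<.13)
k,l,st,ce=cv2.connectedComponentsWithStats(m.astype(np.uint8))
for i in range(1,k):
    if st[i,4]>8: p=P[l==i]; print(ce[i],len(p),np.percentile(p,[5,50,95],axis=0).round(3).tolist())
rim=P[(abs(P[...,2]-.1)<.004)&(np.hypot(P[...,0]-MUG[0],P[...,1]-MUG[1])<.07)]
A=np.c_[2*rim[:,:2],np.ones(len(rim))]; x=np.linalg.lstsq(A,(rim[:,:2]**2).sum(1),rcond=None)[0]; print('rim fit',x[:2],np.sqrt(x[2]+x[0]**2+x[1]**2))
E
python3 mg.py s4; python3 br.py wrist w4.png
```

```text
16.63 [ 0.6607 -0.1564  0.2763] 0.042783447911501876 [-0.46 -0.01 -1.03 -0.65  0.25 -0.09]
[375.25555556 274.87777778] 90 [[0.716, -0.171, 0.119], [0.732, -0.166, 0.151], [0.746, -0.158, 0.164]]
rim fit [ 0.68852851 -0.13105595] 0.046545023949892565
16.68 [ 0.6604 -0.1563  0.2761] [-0.46 -0.01 -1.03 -0.65  0.25 -0.09]
```

View pics/s4c.png

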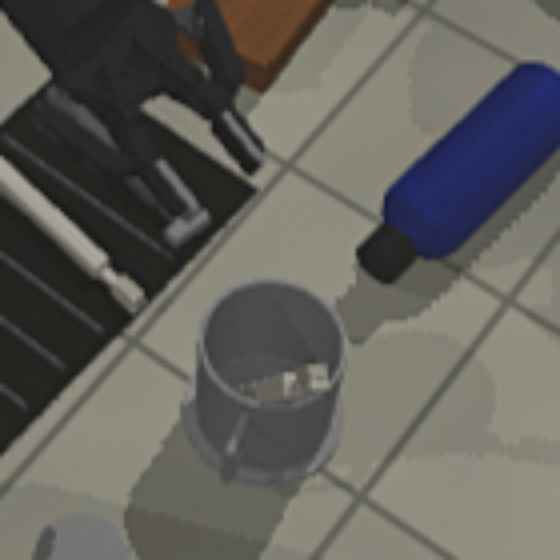

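The first brush stands in the mug, leaning on the far rim (head at about (318,375) in the crop). Joint 3 is at its limit with the low pitch, so the next placings get a steeper tool. Back over the mat.

```bash
python3 -c "
from h import *
print(*delta([.46,-.10,.28],down(-.171+np.pi/2)))"
```

```text
[ 0.0165 -0.0679 -0.1967] [ 1.213  0.01  -0.024]
```

Request:
servo_tool(
  targets=[
    {"xyz": [0,0.02,-0.03],"twist": [0.1,0,0],"jaw": 0.5},
    {"xyz": [0,0.01,-0.06],"twist": [0.2,0,0],"jaw": 0.5},
    {"xyz": [0,0,-0.09],"twist": [0.32,0,0],"jaw": 0.5},
    {"xyz": [0.01,-0.01,-0.12],"twist": [0.44,0,0],"jaw": 0.5},
    {"xyz": [0.016,-0.03,-0.15],"twist": [0.56,0,0],"jaw": 0.5},
    {"xyz": [0.016,-0.05,-0.17],"twist": [0.68,0,0],"jaw": 0.5},
    {"xyz": [0.016,-0.06,-0.19],"twist": [0.8,0,0],"jaw": 0.5},
    {"xyz": [0.016,-0.068,-0.197],"twist": [0.92,0,-0.01],"jaw": 0.5},
    {"xyz": [0.016,-0.068,-0.197],"twist": [1.04,0.01,-0.01],"jaw": 0.5},
    {"xyz": [0.016,-0.068,-0.197],"twist": [1.16,0.01,-0.02],"jaw": 0.5},
    {"xyz": [0.016,-0.068,-0.197],"twist": [1.21,0.01,-0.024],"jaw": 0.5},
    {"xyz": [0.016,-0.068,-0.197],"twist": [1.21,0.01,-0.024],"jaw": 0.5},
  ],
)

```text
clock: 17.73
tcp_pos: [0.4609, -0.1011, 0.2775]
orientation: [0.001, 0.765, 0.644, 0.001]
wrist_force: [1.2, 0.2, 0.7]
finger_gap: 0.0428
```

Request:
servo_tool(
  targets=[
    {"xyz": [0,0,0],"twist": [0,0,0],"jaw": 0.5},
    {"xyz": [0,0,0],"twist": [0,0,0],"jaw": 0.5},
  ],
)

```text
clock: 17.9
tcp_pos: [0.4618, -0.1011, 0.2732]
orientation: [-0.001, 0.765, 0.644, 0.001]
wrist_force: [-0.1, -0.1, -0.0]
finger_gap: 0.0429
```

```bash
python3 br.py wrist w5.png
```

```text
17.9 [ 0.4618 -0.1011  0.2732] [-0.39  0.11 -0.11  1.35  0.   -0.22]
stick px [377. 173.] rgb [102. 100. 101.] len 0.167 foot [ 0.3994 -0.0115] head [ 0.5634 -0.0486] yaw -0.224 grasp [ 0.5115 -0.037 ] ztop 0.0209
   delta to grasp z=.007 [0.0708 0.0385 0.268 ] [ 0.003 -0.002  0.052]
stick px [322. 180.] rgb [217. 217. 196.] len 0.166 foot [ 0.4041 -0.0926] head [ 0.5685 -0.1204] yaw -0.168 grasp [ 0.5175 -0.1118] ztop 0.0212
   delta to grasp z=.007 [-0.0019  0.0571  0.2679] [ 0.003 -0.002 -0.004]
```

Request:
servo_tool(
  targets=[
    {"xyz": [-0.002,0.03,0.02],"twist": [0,0,0],"jaw": 0.5},
    {"xyz": [-0.002,0.057,0.05],"twist": [0,0,0],"jaw": 0.5},
    {"xyz": [-0.002,0.057,0.09],"twist": [0,0,0],"jaw": 0.5},
    {"xyz": [-0.002,0.057,0.13],"twist": [0,0,0],"jaw": 0.5},
    {"xyz": [-0.002,0.057,0.17],"twist": [0,0,0],"jaw": 0.5},
    {"xyz": [-0.002,0.057,0.2],"twist": [0,0,0],"jaw": 0.5},
    {"xyz": [-0.002,0.057,0.22],"twist": [0,0,0],"jaw": 0.5},
    {"xyz": [-0.002,0.057,0.23],"twist": [0,0,0],"jaw": 0.5},
    {"xyz": [-0.002,0.057,0.23],"twist": [0,0,0],"jaw": 0.5},
    {"xyz": [-0.002,0.057,0.23],"twist": [0,0,0],"jaw": 0.5},
  ],
)

```text
clock: 18.78
tcp_pos: [0.5171, -0.1122, 0.0494]
orientation: [0.003, 0.765, 0.644, 0.003]
wrist_force: [-0.1, -0.7, 1.4]
finger_gap: 0.0427
```

```bash
python3 -c "
from h import *
print(env.get_state()['tcp_pos'],*delta([.5175,-.1118,.007],down(-.168+np.pi/2)))"
```

```text
[ 0.5170924  -0.11221383  0.04942138] [ 0.0004 -0.      0.0424] [ 0.009 -0.001 -0.004]
```

Request:
servo_tool(
  targets=[
    {"xyz": [0,0,0.018],"twist": [0,0,0],"jaw": 0.5},
    {"xyz": [0,0,0.034],"twist": [0,0,0],"jaw": 0.5},
    {"xyz": [0,0,0.04],"twist": [0,0,0],"jaw": 0.5},
    {"xyz": [0,0,0.04],"twist": [0,0,0],"jaw": 0.5},
    {"xyz": [0,0,0.04],"twist": [0,0,0],"jaw": 0},
    {"xyz": [0,0,0.04],"twist": [0,0,0],"jaw": 0},
    {"xyz": [0,0,0.04],"twist": [0,0,0],"jaw": 0},
    {"xyz": [0,0,0.04],"twist": [0,0,0],"jaw": 0},
    {"xyz": [0,0,0.04],"twist": [0,0,0],"jaw": 0},
  ],
)

```text
clock: 19.53
tcp_pos: [0.5186, -0.1126, 0.0096]
orientation: [0.003, 0.765, 0.644, 0.003]
wrist_force: [-1.0, 0.5, 6.9]
finger_gap: 0.0148
```

Request:
servo_tool(
  targets=[
    {"xyz": [0,0,-0.02],"twist": [0,0,0],"jaw": 0},
    {"xyz": [0,0,-0.05],"twist": [0,0,0],"jaw": 0},
    {"xyz": [0,0,-0.09],"twist": [0,0,0],"jaw": 0},
    {"xyz": [0,0,-0.13],"twist": [0,0,0],"jaw": 0},
    {"xyz": [0,0,-0.17],"twist": [0,0,0],"jaw": 0},
    {"xyz": [0,0,-0.21],"twist": [0,0,0],"jaw": 0},
    {"xyz": [0,0,-0.25],"twist": [0,0,0],"jaw": 0},
    {"xyz": [0,0,-0.25],"twist": [0,0,0],"jaw": 0},
  ],
)

```text
clock: 20.2
tcp_pos: [0.5192, -0.1134, 0.2672]
orientation: [0.008, 0.765, 0.644, 0.006]
wrist_force: [2.3, -0.7, 0.8]
finger_gap: 0.014
```

```bash
python3 -c "
from h import *
s=env.get_state();print(s['clock'],s['tcp_pos'],s['finger_gap'])
t,Rg=place(.022,th=.5,foot_x=-.025,up=.13); print(t,*delta(t,Rg))"
```

```text
20.2 [ 0.51915018 -0.11343453  0.26721891] 0.014009860747894974
[ 0.72620444 -0.11629697  0.25052487] [0.0326 0.2041 0.0208] [-1.05  -0.014  0.026]
```

Request:
servo_tool(
  targets=[
    {"xyz": [0.0,0.01,0],"twist": [-0.12,0,0],"jaw": 0},
    {"xyz": [0.005,0.03,0],"twist": [-0.24,0,0],"jaw": 0},
    {"xyz": [0.01,0.05,0],"twist": [-0.36,0,0.01],"jaw": 0},
    {"xyz": [0.015,0.08,0],"twist": [-0.48,0,0.01],"jaw": 0},
    {"xyz": [0.02,0.11,0],"twist": [-0.6,-0.01,0.01],"jaw": 0},
    {"xyz": [0.025,0.14,0],"twist": [-0.72,-0.01,0.02],"jaw": 0},
    {"xyz": [0.03,0.16,0],"twist": [-0.84,-0.01,0.02],"jaw": 0},
    {"xyz": [0.033,0.18,0],"twist": [-0.96,-0.01,0.026],"jaw": 0},
    {"xyz": [0.033,0.195,0],"twist": [-1.05,-0.014,0.026],"jaw": 0},
    {"xyz": [0.033,0.204,0],"twist": [-1.05,-0.014,0.026],"jaw": 0},
    {"xyz": [0.033,0.204,0],"twist": [-1.05,-0.014,0.026],"jaw": 0},
    {"xyz": [0.033,0.204,0],"twist": [-1.05,-0.014,0.026],"jaw": 0},
  ],
)

```text
clock: 21.2
tcp_pos: [0.7213, -0.1141, 0.2569]
orientation: [0.388, 0.67, 0.547, 0.319]
wrist_force: [-0.4, -0.5, 0.5]
finger_gap: 0.0144
```

Request:
servo_tool(
  targets=[
    {"xyz": [0,0,0],"twist": [0,0,0],"jaw": 0},
    {"xyz": [0,0,0],"twist": [0,0,0],"jaw": 0},
  ],
)

```text
clock: 21.37
tcp_pos: [0.7229, -0.1148, 0.2609]
orientation: [0.39, 0.669, 0.546, 0.32]
wrist_force: [0.2, 0.0, -0.6]
finger_gap: 0.0147
```

```bash
python3 held.py; python3 -c "
from h import *
s=env.get_state();print(s['clock'],s['tcp_pos'],s['finger_gap'],np.round(s['joint_pos'],2))
t,Rg=place(.022,th=.5,foot_x=-.025); print(t,*delta(t,Rg))"
```

```text
scene 357
  y -0.11 15 [-0.0064 -0.1069 -0.0056]
  y -0.09 23 [-0.006  -0.0913 -0.0066]
  y -0.07 27 [-0.0066 -0.0712 -0.0057]
  y -0.05 26 [-0.0064 -0.0498 -0.0042]
  y -0.03 13 [-0.0061 -0.0331 -0.0005]
  y -0.01 29 [ 0.0083 -0.0051 -0.0186]
  y 0.01 104 [-0.004   0.0106 -0.0144]
  y 0.03 21 [-0.0041  0.0319 -0.0026]
  y 0.05 57 [-0.0025  0.0524 -0.0027]
side 290
  y -0.11 29 [ 0.0037 -0.1082 -0.0087]
  y -0.09 38 [ 0.0034 -0.0896 -0.0093]
  y -0.07 37 [ 0.0036 -0.07   -0.0098]
  y -0.05 38 [ 0.0029 -0.0501 -0.01  ]
  y -0.03 38 [ 0.0034 -0.0299 -0.009 ]
  y -0.01 17 [ 0.0047 -0.0152 -0.0093]
  y 0.01 3 [-0.0031  0.0185 -0.0041]
  y 0.03 29 [ 0.002   0.0311 -0.004 ]
  y 0.05 24 [ 0.003   0.0467 -0.0081]
21.4667 [ 0.7229289  -0.11485829  0.26103854] 0.01476296343074017 [-0.31  0.06 -0.8  -0.34  0.09 -0.05]
[ 0.72620444 -0.11629697  0.12052487] [-0.0011 -0.1207  0.072 ] [-0.013 -0.001 -0.002]
```

Request:
servo_tool(
  targets=[
    {"xyz": [0,-0.024,0.014],"twist": [0,0,0],"jaw": 0},
    {"xyz": [0,-0.048,0.029],"twist": [0,0,0],"jaw": 0},
    {"xyz": [0,-0.072,0.043],"twist": [0,0,0],"jaw": 0},
    {"xyz": [0,-0.09,0.054],"twist": [0,0,0],"jaw": 0},
    {"xyz": [0,-0.106,0.063],"twist": [0,0,0],"jaw": 0},
    {"xyz": [-0.001,-0.116,0.069],"twist": [0,0,0],"jaw": 0},
    {"xyz": [-0.001,-0.121,0.072],"twist": [0,0,0],"jaw": 0},
    {"xyz": [-0.001,-0.121,0.072],"twist": [0,0,0],"jaw": 0},
    {"xyz": [-0.001,-0.121,0.072],"twist": [0,0,0],"jaw": 0},
  ],
)

```text
clock: 22.22
tcp_pos: [0.7257, -0.1162, 0.1187]
orientation: [0.39, 0.669, 0.546, 0.32]
wrist_force: [0.7, -1.5, -1.4]
finger_gap: 0.0146
```

```bash
python3 -c "
from h import *
s=env.get_state();print(s['clock'],s['tcp_pos'],s['finger_gap'],s['wrist_force'],np.round(s['joint_pos'],2))
t,Rg=place(.022,th=.5,foot_x=-.025); print(t,*delta(t,Rg))"
```

```text
22.2167 [ 0.72565437 -0.11620399  0.11872015] 0.014565818810974896 [ 0.71966774 -1.50030077 -1.4269354 ] [-0.31  0.37 -0.94 -0.79  0.09 -0.05]
[ 0.72620444 -0.11629697  0.12052487] [ 0.      0.0018 -0.0004] [-0.015 -0.001 -0.002]
```

Request:
servo_tool(
  targets=[
    {"xyz": [0,0,0],"twist": [0,0,0],"jaw": 0.35},
    {"xyz": [0,0,0],"twist": [0,0,0],"jaw": 0.35},
    {"xyz": [0,0,0],"twist": [0,0,0],"jaw": 0.35},
    {"xyz": [0,0,-0.02],"twist": [0,0,0],"jaw": 0.35},
    {"xyz": [0,0,-0.05],"twist": [0,0,0],"jaw": 0.35},
    {"xyz": [0,0,-0.08],"twist": [0,0,0],"jaw": 0.35},
    {"xyz": [0,0.02,-0.11],"twist": [0,0,0],"jaw": 0.35},
    {"xyz": [0,0.05,-0.13],"twist": [0,0,0],"jaw": 0.5},
    {"xyz": [0,0.08,-0.13],"twist": [0,0,0],"jaw": 0.5},
    {"xyz": [0,0.08,-0.13],"twist": [0,0,0],"jaw": 0.5},
    {"xyz": [0,0.08,-0.13],"twist": [0,0,0],"jaw": 0.5},
  ],
)

```text
clock: 23.13
tcp_pos: [0.6545, -0.1018, 0.2572]
orientation: [0.392, 0.667, 0.545, 0.322]
wrist_force: [-0.5, 0.1, 0.1]
finger_gap: 0.0425
```

```bash
python3 mg.py s5; python3 -c "
from h import *
print(*delta([.45,-.03,.28],down(-.224+np.pi/2)))"
```

```text
23.13 [ 0.6545 -0.1018  0.2572] 0.04252648378624863 [-0.33 -0.07 -0.94 -0.37  0.11 -0.06]
[381.39226519 271.59668508] 181 [[0.718, -0.171, 0.117], [0.738, -0.136, 0.147], [0.757, -0.122, 0.162]]
rim fit [ 0.68749041 -0.1313181 ] 0.045993755591880896
[ 0.0298 -0.0817 -0.1988] [ 1.059 -0.015  0.021]
```

View pics/s5c.png

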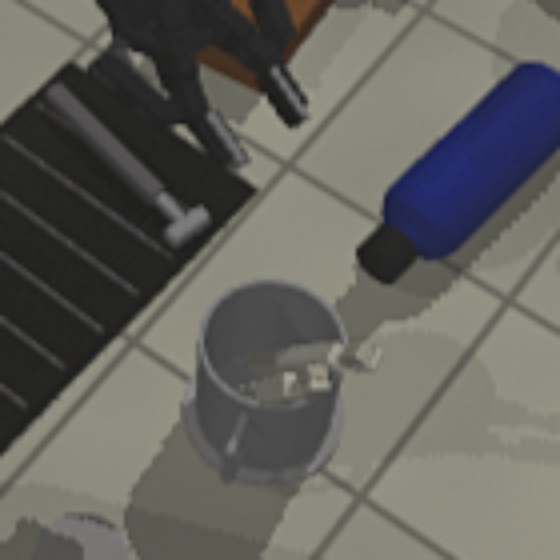

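Request:
servo_tool(
  targets=[
    {"xyz": [0,0.02,-0.03],"twist": [0.1,0,0],"jaw": 0.5},
    {"xyz": [0,0.01,-0.06],"twist": [0.2,0,0],"jaw": 0.5},
    {"xyz": [0,0,-0.09],"twist": [0.32,0,0],"jaw": 0.5},
    {"xyz": [0.01,-0.01,-0.12],"twist": [0.44,0,0],"jaw": 0.5},
    {"xyz": [0.02,-0.03,-0.15],"twist": [0.56,0,0.01],"jaw": 0.5},
    {"xyz": [0.03,-0.05,-0.17],"twist": [0.68,0,0.01],"jaw": 0.5},
    {"xyz": [0.03,-0.07,-0.19],"twist": [0.8,-0.01,0.01],"jaw": 0.5},
    {"xyz": [0.03,-0.082,-0.199],"twist": [0.92,-0.01,0.02],"jaw": 0.5},
    {"xyz": [0.03,-0.082,-0.199],"twist": [1.04,-0.01,0.02],"jaw": 0.5},
    {"xyz": [0.03,-0.082,-0.199],"twist": [1.06,-0.015,0.02],"jaw": 0.5},
    {"xyz": [0.03,-0.082,-0.199],"twist": [1.06,-0.015,0.02],"jaw": 0.5},
    {"xyz": [0.03,-0.082,-0.199],"twist": [1.06,-0.015,0.02],"jaw": 0.5},
  ],
)

```text
clock: 24.18
tcp_pos: [0.4509, -0.0301, 0.2754]
orientation: [-0.005, 0.782, 0.624, -0.004]
wrist_force: [0.3, 0.4, 0.2]
finger_gap: 0.0425
```

```bash
python3 br.py wrist w6.png
```

```text
24.18 [ 0.4509 -0.0301  0.2754] [-0.24  0.07 -0.14  1.36 -0.   -0.02]
stick px [329. 192.] rgb [101.  99.  99.] len 0.167 foot [ 0.4004 -0.0103] head [ 0.5634 -0.0477] yaw -0.227 grasp [ 0.5124 -0.0362] ztop 0.021
   delta to grasp z=.007 [0.0076 0.0647 0.2682] [-0.009  0.     0.004]
```

Request:
servo_tool(
  targets=[
    {"xyz": [0.007,0.03,0.02],"twist": [0,0,0],"jaw": 0.5},
    {"xyz": [0.007,0.063,0.05],"twist": [0,0,0],"jaw": 0.5},
    {"xyz": [0.007,0.063,0.09],"twist": [0,0,0],"jaw": 0.5},
    {"xyz": [0.007,0.063,0.13],"twist": [0,0,0],"jaw": 0.5},
    {"xyz": [0.007,0.063,0.17],"twist": [0,0,0],"jaw": 0.5},
    {"xyz": [0.007,0.063,0.2],"twist": [0,0,0],"jaw": 0.5},
    {"xyz": [0.007,0.063,0.22],"twist": [0,0,0],"jaw": 0.5},
    {"xyz": [0.007,0.063,0.23],"twist": [0,0,0],"jaw": 0.5},
    {"xyz": [0.007,0.063,0.23],"twist": [0,0,0],"jaw": 0.5},
    {"xyz": [0.007,0.063,0.23],"twist": [0,0,0],"jaw": 0.5},
  ],
)

```text
clock: 25.07
tcp_pos: [0.5111, -0.0366, 0.0488]
orientation: [-0.001, 0.782, 0.624, -0.001]
wrist_force: [0.3, 0.6, 0.0]
finger_gap: 0.043
```

```bash
python3 -c "
from h import *
print(env.get_state()['tcp_pos'],*delta([.5124,-.0362,.007],down(-.227+np.pi/2)))"
```

```text
[ 0.511098   -0.03656157  0.04879036] [0.0007 0.0013 0.0418] [-0.004  0.     0.004]
```

Request:
servo_tool(
  targets=[
    {"xyz": [0,0,0.018],"twist": [0,0,0],"jaw": 0.5},
    {"xyz": [0,0,0.034],"twist": [0,0,0],"jaw": 0.5},
    {"xyz": [0,0,0.041],"twist": [0,0,0],"jaw": 0.5},
    {"xyz": [0,0,0.041],"twist": [0,0,0],"jaw": 0.5},
    {"xyz": [0,0,0.041],"twist": [0,0,0],"jaw": 0},
    {"xyz": [0,0,0.041],"twist": [0,0,0],"jaw": 0},
    {"xyz": [0,0,0.041],"twist": [0,0,0],"jaw": 0},
    {"xyz": [0,0,0.041],"twist": [0,0,0],"jaw": 0},
    {"xyz": [0,0,0.041],"twist": [0,0,0],"jaw": 0},
  ],
)

```text
clock: 25.82
tcp_pos: [0.5127, -0.037, 0.009]
orientation: [-0.0, 0.782, 0.624, -0.0]
wrist_force: [-1.2, -0.5, 5.7]
finger_gap: 0.0147
```

Request:
servo_tool(
  targets=[
    {"xyz": [0,0,-0.02],"twist": [0,0,0],"jaw": 0},
    {"xyz": [0,0,-0.05],"twist": [0,0,0],"jaw": 0},
    {"xyz": [0,0,-0.09],"twist": [0,0,0],"jaw": 0},
    {"xyz": [0,0,-0.13],"twist": [0,0,0],"jaw": 0},
    {"xyz": [0,0,-0.17],"twist": [0,0,0],"jaw": 0},
    {"xyz": [0,0,-0.21],"twist": [0,0,0],"jaw": 0},
    {"xyz": [0,0,-0.25],"twist": [0,0,0],"jaw": 0},
    {"xyz": [0,0,-0.27],"twist": [0,0,0],"jaw": 0},
    {"xyz": [0,0,-0.27],"twist": [0,0,0],"jaw": 0},
  ],
)

```text
clock: 26.57
tcp_pos: [0.515, -0.0374, 0.2838]
orientation: [0.003, 0.782, 0.624, 0.002]
wrist_force: [0.0, -0.9, 0.1]
finger_gap: 0.0146
```

```bash
python3 -c "
from h import *
s=env.get_state();print(s['clock'],s['tcp_pos'],s['finger_gap'])
t,Rg=place(-.004,th=.42,foot_x=-.03,off=.003,up=.15); print(t,*delta(t,Rg))"
```

```text
26.5667 [ 0.51503604 -0.03740257  0.2838283 ] 0.01463044946514146
[ 0.70644571 -0.13882049  0.27578195] [-0.0565  0.2091  0.0095] [-1.144  0.014 -0.021]
```

Request:
servo_tool(
  targets=[
    {"xyz": [0.0,0.01,0],"twist": [-0.12,0,0],"jaw": 0},
    {"xyz": [-0.01,0.03,0],"twist": [-0.24,0,0],"jaw": 0},
    {"xyz": [-0.02,0.05,0],"twist": [-0.36,0,0],"jaw": 0},
    {"xyz": [-0.03,0.08,0],"twist": [-0.48,0,-0.01],"jaw": 0},
    {"xyz": [-0.04,0.11,0],"twist": [-0.6,0.01,-0.01],"jaw": 0},
    {"xyz": [-0.05,0.14,0],"twist": [-0.72,0.01,-0.01],"jaw": 0},
    {"xyz": [-0.056,0.16,0],"twist": [-0.84,0.01,-0.02],"jaw": 0},
    {"xyz": [-0.056,0.18,0],"twist": [-0.96,0.01,-0.02],"jaw": 0},
    {"xyz": [-0.056,0.195,0],"twist": [-1.06,0.014,-0.02],"jaw": 0},
    {"xyz": [-0.056,0.209,0],"twist": [-1.14,0.014,-0.02],"jaw": 0},
    {"xyz": [-0.056,0.209,0],"twist": [-1.14,0.014,-0.02],"jaw": 0},
    {"xyz": [-0.056,0.209,0],"twist": [-1.14,0.014,-0.02],"jaw": 0},
  ],
)

```text
clock: 27.57
tcp_pos: [0.7015, -0.137, 0.2711]
orientation: [0.414, 0.654, 0.534, 0.34]
wrist_force: [-0.4, 0.3, -1.1]
finger_gap: 0.0147
```

Request:
servo_tool(
  targets=[
    {"xyz": [0,0,0],"twist": [0,0,0],"jaw": 0},
    {"xyz": [0,0,0],"twist": [0,0,0],"jaw": 0},
  ],
)

```text
clock: 27.73
tcp_pos: [0.7038, -0.1378, 0.2765]
orientation: [0.416, 0.653, 0.534, 0.34]
wrist_force: [-0.2, -0.8, 0.9]
finger_gap: 0.0144
```

```bash
python3 held.py; python3 -c "
from h import *
s=env.get_state();print(s['clock'],s['tcp_pos'],s['finger_gap'],np.round(s['joint_pos'],2))
t,Rg=place(-.004,th=.42,foot_x=-.03,off=.003); print(t,*delta(t,Rg))"; python3 mg.py s6
```

```text
scene 300
  y -0.11 13 [-0.0058 -0.1056 -0.0052]
  y -0.09 23 [-0.0064 -0.0854 -0.0034]
  y -0.07 22 [-0.0063 -0.0682 -0.0031]
  y -0.05 20 [-0.0066 -0.0501 -0.0035]
  y -0.03 18 [-0.0069 -0.0321 -0.0008]
  y -0.01 24 [ 0.0084 -0.0068 -0.0214]
  y 0.01 101 [-0.0049  0.0102 -0.0165]
  y 0.05 63 [ 0.0001  0.0543 -0.0034]
side 259
  y -0.11 26 [ 0.0036 -0.1069 -0.0101]
  y -0.09 37 [ 0.0032 -0.0897 -0.009 ]
  y -0.07 38 [ 0.0034 -0.0699 -0.0085]
  y -0.05 38 [ 0.0033 -0.0498 -0.0087]
  y -0.03 38 [ 0.0028 -0.03   -0.0089]
  y -0.01 14 [ 0.0034 -0.0166 -0.0093]
  y 0.01 8 [ 0.0012  0.0167 -0.0057]
  y 0.03 22 [ 0.0007  0.0297 -0.0064]
  y 0.05 33 [ 0.0003  0.0474 -0.0095]
27.8333 [ 0.70454561 -0.13799242  0.27835021] 0.014350838094574993 [-0.37  0.03 -0.88 -0.46  0.15 -0.07]
[ 0.70644571 -0.13882049  0.12578195] [-0.0005 -0.1376  0.0659] [-0.014  0.    -0.   ]
27.83 [ 0.7045 -0.138   0.2784] 0.014350838094574993 [-0.37  0.03 -0.88 -0.46  0.15 -0.07]
[359.625      242.08333333] 24 [[0.65, -0.137, 0.18], [0.659, -0.135, 0.188], [0.667, -0.132, 0.198]]
[381.32022472 271.84269663] 178 [[0.717, -0.17, 0.118], [0.738, -0.156, 0.147], [0.758, -0.124, 0.163]]
rim fit [ 0.68780781 -0.13117396] 0.04583073005016492
```

```bash
python3 -c "
from h import *
t,Rg=place(-.004,th=.48,foot_x=-.028,foot_z=.025,off=.003); print(t,*delta(t,Rg))"
```

```text
[ 0.71441745 -0.14043644  0.12561908] [-0.0005 -0.1346  0.0733] [ 0.047  0.    -0.   ]
```

Request:
servo_tool(
  targets=[
    {"xyz": [0,-0.024,0.014],"twist": [0.045,0,0],"jaw": 0},
    {"xyz": [0,-0.048,0.028],"twist": [0.045,0,0],"jaw": 0},
    {"xyz": [0,-0.072,0.042],"twist": [0.045,0,0],"jaw": 0},
    {"xyz": [0,-0.093,0.053],"twist": [0.045,0,0],"jaw": 0},
    {"xyz": [0,-0.111,0.062],"twist": [0.045,0,0],"jaw": 0},
    {"xyz": [0,-0.125,0.069],"twist": [0.045,0,0],"jaw": 0},
    {"xyz": [0,-0.134,0.073],"twist": [0.045,0,0],"jaw": 0},
    {"xyz": [0,-0.134,0.073],"twist": [0.045,0,0],"jaw": 0},
    {"xyz": [0,-0.134,0.073],"twist": [0.045,0,0],"jaw": 0},
  ],
)

```text
clock: 28.63
tcp_pos: [0.7139, -0.1398, 0.1243]
orientation: [0.401, 0.662, 0.541, 0.328]
wrist_force: [0.7, 0.4, 0.2]
finger_gap: 0.0142
```

```bash
python3 -c "
from h import *
s=env.get_state();print(s['clock'],s['tcp_pos'],s['finger_gap'],s['wrist_force'],np.round(s['joint_pos'],2))
t,Rg=place(-.004,th=.48,foot_x=-.028,foot_z=.025,off=.003); print(t,*delta(t,Rg))"; python3 held.py
```

```text
28.6333 [ 0.71393236 -0.13975755  0.12429948] 0.014171733183468168 [0.65319732 0.37381374 0.20239388] [-0.36  0.37 -0.98 -0.87  0.15 -0.08]
[ 0.71441745 -0.14043644  0.12561908] [-0.0006  0.0015 -0.0001] [-0.     0.    -0.001]
scene 362
  y -0.15 33 [-0.0041 -0.1538 -0.0285]
  y -0.13 23 [ 0.0004 -0.1316 -0.0071]
  y -0.11 37 [-0.0015 -0.1073 -0.018 ]
  y -0.09 32 [-0.0059 -0.0907 -0.0109]
  y -0.07 19 [-0.0058 -0.0683 -0.0046]
  y -0.05 18 [-0.0064 -0.0496 -0.003 ]
  y -0.03 10 [-0.0064 -0.0342  0.0003]
  y -0.01 34 [ 0.0086 -0.0058 -0.0121]
  y 0.01 89 [-0.0004  0.0104 -0.0129]
  y 0.03 7 [0.0115 0.032  0.0173]
  y 0.05 56 [ 0.0009  0.054  -0.0041]
side 268
  y -0.15 42 [ 0.0005 -0.1508 -0.0193]
  y -0.13 32 [ 0.0002 -0.13   -0.0151]
  y -0.11 33 [ 0.0004 -0.1096 -0.0253]
  y -0.09 15 [ 0.0004 -0.0949 -0.0335]
  y -0.05 36 [ 0.0041 -0.0487 -0.0087]
  y -0.03 39 [ 0.0045 -0.0298 -0.0076]
  y -0.01 7 [ 0.0046 -0.0189 -0.0084]
  y 0.01 14 [ 0.0025  0.0138 -0.0061]
  y 0.03 23 [ 0.002   0.0303 -0.0053]
  y 0.05 27 [ 0.0012  0.0479 -0.0106]
```

Request:
servo_tool(
  targets=[
    {"xyz": [0,0,0],"twist": [0,0,0],"jaw": 0.3},
    {"xyz": [0,0,0],"twist": [0,0,0],"jaw": 0.3},
    {"xyz": [0,0,0],"twist": [0,0,0],"jaw": 0.3},
    {"xyz": [0,0,-0.02],"twist": [0,0,0],"jaw": 0.3},
    {"xyz": [0,0,-0.05],"twist": [0,0,0],"jaw": 0.3},
    {"xyz": [0,0,-0.08],"twist": [0,0,0],"jaw": 0.3},
    {"xyz": [0,0.02,-0.11],"twist": [0.03,0,0],"jaw": 0.3},
    {"xyz": [0,0.05,-0.15],"twist": [0.1,0,0],"jaw": 0.3},
    {"xyz": [0,0.08,-0.19],"twist": [0.2,0,0],"jaw": 0.3},
    {"xyz": [0,0.1,-0.23],"twist": [0.3,0,0],"jaw": 0.3},
    {"xyz": [0,0.1,-0.24],"twist": [0.4,0,0],"jaw": 0.3},
    {"xyz": [0,0.1,-0.24],"twist": [0.5,0,0],"jaw": 0.3},
  ],
)

```text
clock: 29.73
tcp_pos: [0.578, -0.1134, 0.2902]
orientation: [0.28, 0.722, 0.59, 0.229]
wrist_force: [1.4, -1.2, -0.9]
finger_gap: 0.0254
```

```bash
python3 mg.py s7; python3 - <<'E'
from h import *
for n in ('scene','side'):
    c=cam(n,'fin_'+n+'.png'); P=w2r(cloud(c)); q=P[(abs(P[...,0])<.018)&(abs(P[...,1])<.08)&(P[...,2]>.074)&(P[...,2]<.1)]
    f=np.polyfit(q[:,1],q[:,2],1); print(n,'clamp angle',-f[0])
    hsv=cv2.cvtColor(c['color'],cv2.COLOR_RGB2HSV).astype(int); p=P[(abs(hsv[...,0]-120)<15)&(hsv[...,1]>150)]; p=p[(abs(p[:,0])<.1)&(abs(p[:,1])<.05)]; print('bottle',np.nanpercentile(p,[1,50,99],axis=0).round(3).tolist())
c=load('side'); cv2.imwrite('pics/fin2.png',cv2.resize(c['color'][140:310,180:400,::-1],None,fx=3.4,fy=3.4))
E
```

```text
29.73 [ 0.578  -0.1134  0.2902] 0.02543716549871916 [-0.4  -0.21 -0.65  0.4   0.13 -0.15]
[380.05363985 270.44444444] 261 [[0.711, -0.17, 0.119], [0.735, -0.147, 0.153], [0.756, -0.128, 0.164]]
rim fit [ 0.68714043 -0.13090314] 0.04476883056138465
scene clamp angle 0.02749190668490159
bottle [[-0.063, -0.025, 0.047], [0.024, -0.007, 0.068], [0.073, 0.011, 0.075]]
side clamp angle 0.028814083974869804
bottle [[-0.068, -0.02, 0.026], [-0.038, 0.009, 0.06], [0.076, 0.025, 0.071]]
```

View pics/s7c.png

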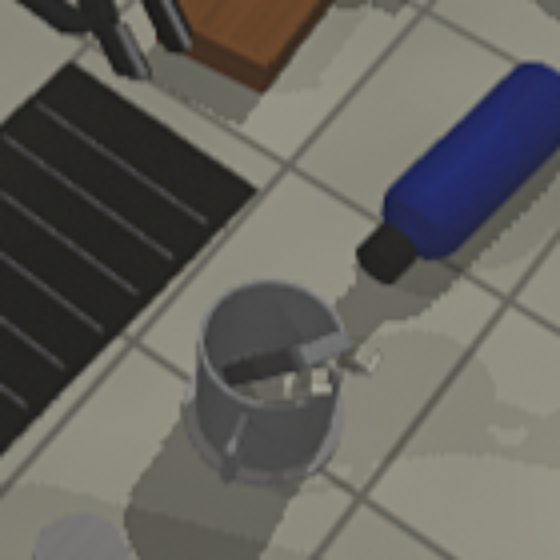

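View pics/fin2.png

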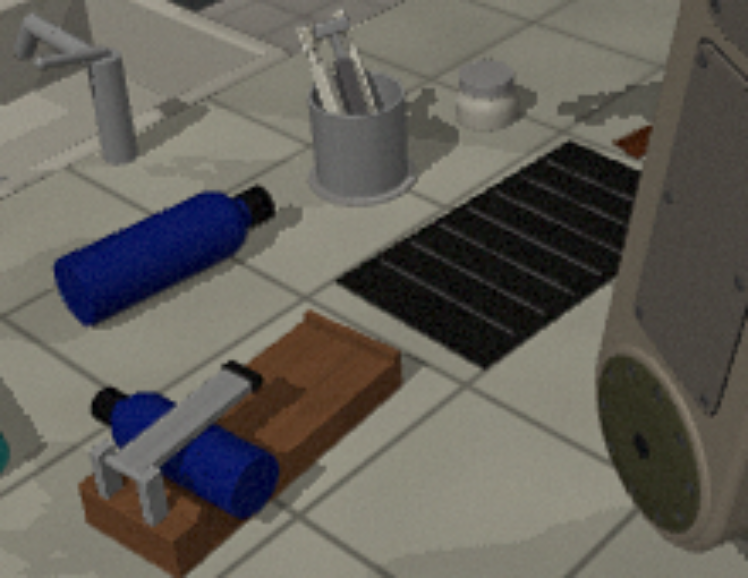

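Both views show the two brushes and the razor standing in the mug, the bottle seated and the bar down. I let it settle, do one numeric recheck, then hand in.

Request:
servo_tool(
  targets=[
    {"xyz": [0,0,0],"twist": [0,0,0],"jaw": 0.3},
    {"xyz": [0,0,0],"twist": [0,0,0],"jaw": 0.3},
    {"xyz": [0,0,0],"twist": [0,0,0],"jaw": 0.3},
    {"xyz": [0,0,0],"twist": [0,0,0],"jaw": 0.3},
    {"xyz": [0,0,0],"twist": [0,0,0],"jaw": 0.3},
    {"xyz": [0,0,0],"twist": [0,0,0],"jaw": 0.3},
  ],
)

```text
clock: 30.38
tcp_pos: [0.5797, -0.1139, 0.2872]
orientation: [0.28, 0.722, 0.589, 0.229]
wrist_force: [0.5, -0.2, -0.7]
finger_gap: 0.0258
```

```bash
python3 - <<'E'
from h import *
a=load('scene'); b=cam('scene'); P=cloud(b)
d=np.abs(a['color'].astype(int)-b['color']).max(-1)[180:320,330:440]; print('changed px near mug',(d>40).sum())
m=(P[...,2]>.11)&(P[...,2]<.25)&(np.hypot(P[...,0]-MUG[0],P[...,1]-MUG[1])<.12); f=np.array([np.cos(-.2),np.sin(-.2)]);l=np.array([np.sin(.2),np.cos(.2)])
q=P[m]; r=q[:,:2]-MUG; 
for lo,hi in ((-.05,-.018),(-.018,.01),(.01,.05)):
    k=((r@l)>lo)&((r@l)<hi); print(lo,k.sum(),'zmax',q[k,2].max() if k.any() else None,'f range',np.percentile((r@f)[k],[2,98]).round(3) if k.any() else None)
print(env.hand_in())
E
```

```text
changed px near mug 65
-0.05 106 zmax 0.16556400713992847 f range [0.03  0.066]
-0.018 121 zmax 0.16827811227396472 f range [0.016 0.065]
0.01 47 zmax 0.16367937024130796 f range [0.043 0.072]
the job is handed in; nothing more can be done
None
```

The job is handed in at about 31 s on the robot clock, and every check I could make passed. The hand-in itself gives no verdict.

- **Bottle:** I rolled it along the deck with both fingers until it dropped into the vee. It lay within about 1 mm of the centre line, with its crown at 72 mm (71 mm expected).
- **Clamp:** I swung the bar down from behind onto the bottle. Both fixed cameras later put it at about 0.03 rad, which is the stated resting value.
- **Brushes and razor:** Three were there, two white brushes and the razor, and all stand head up in the mug. Their tops are at 164–168 mm, so I estimate a lean of about 0.3–0.5 rad with the feet near the mug floor. I inferred the feet from that; I could not see them directly.
- **Left alone:** I never moved near the comb, the jar, the look-alike bottles, or the pink and green look-alikes. I did not measure the comb or jar again at the end.

Two things did not go as planned:
- **First brush:** Joint 3 reached its range limit on the first placing, so that brush went in about 2 cm farther forward than planned. It still stood correctly, and I tilted the tool more steeply for the other two.
- **Last picture check:** 65 pixels changed near the mug between the last two pictures. I put that down to image noise and the arm settling, but did not look into it.

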